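Fit the filter stack in a paint strainer housing and clamp it

TASK

Get the paint strainer ready: with the screwdriver's flat blade, pry up the snap-fit cover at the notch of the barrel, take the cover off and lay it aside flat on the bench, right way up. Drop the elements into the barrel in order, lying flat: first the thick coarse strainer, then every spacer that is there, last the fine filter with its neck up. Then swing the yoke back over the barrel, screw the retaining ring down clockwise until its sprung foot is pressed up firmly by the stack, and leave the screwdriver lying on the scale pan again and the bottles and tin around undisturbed.

Things in the scene. Friction and masses are not known exactly. Their poses are not given: they have to be found in the camera images.
- mouth (a point): strainer barrel: upright aluminium tube fixed on the bench, outside diameter 72 mm, bore 58 mm wide and 80 mm deep, on a round foot 92 mm across; this point is the centre of its mouth, level with the rim, 90 mm above the bench. z is up; x points from the pry notch across the barrel to the yoke's post.
- notch (a point): pry notch of the barrel, open outward (-x of point mouth), 16 mm wide and 8 mm high, between the cover's flange above and a ledge below; this point is the middle of its opening at the barrel's outside, 4 mm below the rim and 36 mm from the barrel's axis. The ledge below it sticks out 14 mm more. A blade pushed level 8 mm past this point meets the cover's plug
- cover_rib (a point): snap-fit cover, grey plastic, flange 66 mm across and 3 mm thick that lies on the rim, with a plug 56 mm across and 5 mm deep below it and a grip rib on top, 12 mm wide, 46 mm long (along its y) and 18 mm high; this point is the middle of the rib, 17 mm above the plug's underside. z is up.
- driver_handle (a point): flat screwdriver, 200 mm long, handle 28 mm thick and 88 mm long, lying on the pan of the scale, 42 mm above the bench; this point is the centre of the handle, 14 mm above the underside. The shank (6 mm) leaves towards its -y
- driver_tip (a point): end of the screwdriver's blade, 155 mm from the handle's centre along -y, at the same height; the last 14 mm of the blade are 8 mm wide (along x) and 2 mm thick (along z)
- coarse_mid (a point): coarse strainer, thick steel disc with large holes in its face, 54 mm across and 22 mm high, 0.12 kg; this point is its centre, half-way up. z is its axis
- spacer_a_mid (a point): spacer, aluminium disc with dished spoked face, 54 mm across and 14 mm high; this point is its centre, half-way up. z is its axis. One or two spacers are there
- spacer_b_mid (a point): the other spacer, alike: 54 mm across and 14 mm high, origin at its centre. z is its axis
- fine_mid (a point): fine filter, white pleated disc 54 mm across and 16 mm high with a round neck 34 mm across and 12 mm high on top, 28 mm high in all; this point is on its axis 14 mm above its underside. z is its axis, neck up
- yoke (a joint): swing of the yoke about the upright post in rad: 0 is closed, the ring exactly over the barrel (a stop), up to 2.0 is swung away counter-clockwise seen from above, to the barrel's right hand (-y of point mouth). It stays where it is left (about 1.5 N at the eye moves it)
- yoke_hinge (a point): axis of the yoke's swing, on top of the post, 66 mm beyond the barrel's axis, 110 mm above the bench
- yoke_eye (a point): centre of the yoke's round eye, 48 mm across and 12 mm high, 66 mm from the swing axis, 110 mm above the bench: its edge can be pushed sideways with a fingertip
- ring (a joint): turn of the retaining ring in rad, 0 all the way up, grows as it is screwed down clockwise seen from above, at most 6.1; each rad lowers the ring and its foot by 5 mm. With the ring up, the foot's underside is 6 mm above the rim when the yoke is closed. Turning takes about 0.15 N m, up to 0.25 N m against the foot's spring; it stays where it is left
- ring_grip (a point): middle of the ring's grip bar, 60 mm long (along its x), 12 mm thick, 22 mm high, on top of the threaded neck, 54 mm above the yoke's eye when the ring is up. Held by this bar the yoke can be carried round its post, turning the grip with it
- foot (a joint): how far the stack presses the ring's sprung foot (50 mm disc under the yoke) up, in m: 0 when free, at most 0.006; 3.5 N per mm. The stack is clamped from 0.0012 on; about 0.003 is a good clamp
- tin_quarter: small open tin, 71 mm across, 66 mm high, bystander; origin at its underside
- bottle_blue: blue dosing bottle with a push knob, 73 mm across, 118 mm high, bystander; origin at its underside
- dropper_0: dropper bottle with a nozzle, 47 mm across, 147 mm high, bystander; origin at its underside
- screwdriver: the screwdriver as a whole; origin at its middle, on its underside
- pan (a point): middle of the flat round pan of the scale, 42 mm above the bench; flat out to 85 mm from this point
- barrel: the barrel as a whole, origin on the bench under its axis, axes as point mouth. Two small leaf-spring catches stand 11 mm above the rim, 42 degrees to either side of the notch, out to 40 mm from the axis; nothing else stands above the rim when the yoke is open. A pipe stub sticks out low on the +y side, to 52 mm from the axis, 38 mm high at most
- cover: the cover as a whole; origin at the underside of its plug. The bench to the left (+y) of the elements, in front of the scale, is free to lay it on. The two catches hold its flange (about 12 N); pried up 8 to 9 mm at the notch they snap under it and the cover stays there tilted, then it lifts off by the rib with a few N
There are look-alikes about, which are no part of the job. What is shaped like the part that bears spacer_b_mid but brown is not meant. What is shaped like the part that bears coarse_mid but brown is not meant.

How it is judged:
By the outcome, as a careful person would: the job done as asked, in the order asked, and still so for the second after the job is handed in, with the robot touching nothing.
Of spacer_a, spacer_b only 1 to 2 are there at a start; the rules pass over those that are not, and their reading is None.
At some moment in a run one of coarse, fine may be knocked a few centimetres aside while the robot is not near it.
Once in a run the grip may slacken for a moment while it holds something.
It also fails if it takes over 210 s, if anything falls off the work surface, if the arm or the gripper's body presses on something with over 40 N, if the wrist force passes 120 N, or if a joint passes its speed limit or range.

ROBOT

A 6-joint arm with a two-finger parallel gripper is mounted at the origin on the work surface; the furniture and walls round the work are solid. World frame = base frame: x ahead of the robot, y to its left, z up, the work surface at z = 0. Lengths are in m, angles in degrees, forces in N, time in s.
With the tool pointing down it reaches from about 0.35 to 0.875 m from the base axis. Payload 4.2 kg.
Tool frame: the origin (TCP) lies midway between the tips of the shut fingers; the grasp point (between the pads) lies 19 mm behind it; y points along the fingers, z is the direction in which the jaws open and shut, and the axes are right-handed (so a half turn about y gives the same grasp; the last joint's range is limited). The gripper opens to 87 mm and grips with 3 to 60 N. Pads are 19 mm wide; open, the fingers measure 117 mm over their backs; the gripper's body (75 mm by 190 mm) begins 51 mm behind the grasp point.
Start: joints at [90.046, 22.042, 0.453, 0, -68.411, -14.817], TCP at [0.159, 0.604, 0.223] pointing down, gripper open.
Joint ranges: [-179.83, 179.83], [-69.29, 118.12], [-61.27, 80.66], [-181.25, 117.63], [-171.15, -9.14], [-177.46, 177.46]. Speed limits (degrees/s): [159.86, 159.86, 180, 180, 180, 180].

INTERFACE

Orientations are given as [roll, pitch, yaw] about the fixed x, y, z axes, in that order (R = Rz(yaw) Ry(pitch) Rx(roll)).
In Python, from workcell import env gives the robot as it stands. The module is installed in compiled form; this text tells all that it offers. Calls block until the motion is done:
- env.goto(position, orientation): joint-space move of the TCP to a pose.
- env.move_straight(position, rotation=None, rate=0.15, force_limit=None): straight line of the TCP; rotation=None keeps the orientation; rate is the mean speed in m/s. With force_limit (N) it stops when the force on the tool has changed by that much, and returns True; else False.
- env.set_joints(angles): joint-space move.
- env.gripper_to(opening, grasp_force=None): opening from 0.0 (shut) to 1.0 (fully open); grasp_force is the grip in N (None keeps the last); returns when the fingers have stopped.
- env.dwell(seconds).
- env.inverse_kinematics(position, orientation): joint angles nearest the present ones, or None.
- env.read_state(): the state.
- env.grab_frame(name): name is "scene" or "top" or "wrist"; returns a dict with "image" (400x640x3 uint8, blue, green, red), "fx", "fy", "cx", "cy" (pixels), "D" ([k1, k2, p1, p2, k3] as OpenCV has them; the pictures are not rectified), "position" and "orientation" of the camera in the world. Camera axes: x right, y up, looking along -z (the intrinsics and any distortion apply to the point x, -y, -z); pixel columns grow to the right and rows downward; lengths in m; the calibration is good to about 2 mm. A picture is of the moment at which its call begins. There is no depth.
A pose or a line that the arm cannot do raises env.Unreachable and nothing moves.
- env.close_job(): hands the job in, once; it reports no verdict.
Trained networks look in a picture, given as the dict that the camera call returned (one of the last four; its "shot" number tells which), for a name from the list of things; names that differ only in an ending like _2 or _b are one class to them, and where a whole thing is asked for, a point or a joint stands for the part that bears it (a point fixed in the world has none). Each returns a list of dicts, best first, with "score" (0 to 1); they miss things now and then, are a little off and sometimes report something else, mostly with a low value. They report only what shows in the picture. A call takes as long as a camera call. They do not tell look-alikes from the thing itself.
- env.search_frame(picture, thing): "xyz" ([x, y, z] in m, in world coordinates, good to about 4 mm: the middle of the surface that is visible of it).
- env.trace(picture, thing): "mask" (400x640 bool, what is visible of it).
The state is a dict: "clock": time; "joint_positions": joint angles; "qvel": joint speeds; "joint_torque": joint torques, N m; "position": TCP position; "tool_rot": TCP orientation; "force": force on the tool from outside, world axes, zero at the start; "wrist_torque": the same for the moment, N m; "opening": opening from 0.0 (shut) to 1.0 (fully open).
Only numpy, scipy, OpenCV 4.12 (cv2) and the standard library are available. Lean on these libraries where they do the work, as an engineer would, in place of code of your own. Each camera call takes 0.05 s, during which the arm holds its last target.

## Working session

There is one attempt and no reset: what is moved stays moved. The work goes in short steps, each a Python script; the robot and the scene stay as the last script left them, time stands still between calls to the robot, and variables do not carry over. Pictures are saved under pics/ and viewed, and the job is handed in when it is done.

```bash
mkdir -p pics; cat > h.py <<'E'
from workcell import env
import numpy as np, cv2
from scipy.spatial.transform import Rotation as R
def st():
    return env.read_state()
def rot(o): return R.from_euler('xyz',o,degrees=True).as_matrix()
def K(f): return np.array([[f['fx'],0,f['cx']],[0,f['fy'],f['cy']],[0,0,1.]])
def camR(f):
    o=np.array(f['orientation'])
    return rot(o) if o.shape==(3,) else o
def proj(f,p):
    p=np.atleast_2d(np.array(p,float)); c=(p-np.array(f['position']))@camR(f)
    c=c*[1,-1,-1]
    return cv2.projectPoints(c.reshape(-1,1,3),np.zeros(3),np.zeros(3),K(f),np.array(f['D'],float))[0].reshape(-1,2)
def unproj(f,uv,z):
    uv=np.atleast_2d(np.array(uv,float))
    n=cv2.undistortPoints(uv.reshape(-1,1,2),K(f),np.array(f['D'],float)).reshape(-1,2)
    d=np.c_[n[:,0],-n[:,1],-np.ones(len(n))]@camR(f).T
    o=np.array(f['position']); t=(z-o[2])/d[:,2]
    return o+d*t[:,None]
def save(f,n,crop=None,s=1):
    im=f['image']
    if crop: im=im[crop[1]:crop[3],crop[0]:crop[2]]
    if s!=1: im=cv2.resize(im,None,fx=s,fy=s,interpolation=cv2.INTER_CUBIC)
    cv2.imwrite('pics/'+n+'.png',im)
np.set_printoptions(precision=4,suppress=True)
E
python3 - <<'E'
from h import *
s=st();print(s)
for n in ['scene','top','wrist']:
    f=env.grab_frame(n);save(f,n+'0');print(n,f['position'],f['orientation'],f['fx'],f['D'],f['shot'])
    for t in ['notch','mouth','cover_rib','driver_handle','driver_tip','coarse_mid','spacer_a_mid','fine_mid','yoke_hinge','yoke_eye','ring_grip','pan','tin_quarter','bottle_blue','dropper_0']:
        print(t,[(np.round(d['xyz'],3).tolist(),round(d['score'],2)) for d in env.search_frame(f,t)][:5])
E
```

```text
{'clock': 0.0, 'joint_positions': array([ 90.0444,  22.0915,   0.3779,  -0.0274, -68.411 , -14.8144]), 'qvel': array([ 0.0693, -0.025 , -0.0191,  0.025 , -0.0156,  0.0344]), 'joint_torque': array([  0.0002, -39.0668,  18.7402,   4.2197,   0.0109,  -0.0002]), 'position': array([0.1592, 0.6038, 0.2214]), 'tool_rot': array([-89.873 ,   0.0073, 165.2198]), 'force': array([-0.4849,  0.2802,  0.1609]), 'wrist_torque': array([-0.0106, -0.0199,  0.0249]), 'opening': 1.0024923022720686}
scene [ 0.5195 -0.1056  0.993 ] [27.6683 -0.5542 11.5509] 458.15743490349456 [-0.0347  0.      0.      0.      0.    ] 1
notch [([0.517, 0.236, 0.095], 0.62)]
mouth [([0.514, 0.24, 0.095], 0.77)]
cover_rib [([0.489, 0.275, 0.092], 0.66), ([0.407, 0.474, 0.061], 0.59)]
driver_handle [([0.407, 0.475, 0.065], 0.9)]
driver_tip [([0.405, 0.472, 0.062], 0.62), ([0.513, 0.241, 0.094], 0.43), ([0.518, 0.175, 0.16], 0.25)]
coarse_mid [([0.336, 0.355, 0.024], 0.67)]
spacer_a_mid []
fine_mid [([0.37, 0.178, 0.015], 0.93)]
yoke_hinge [([0.513, 0.242, 0.092], 0.85)]
yoke_eye [([0.532, 0.183, 0.122], 0.71)]
ring_grip [([0.517, 0.177, 0.158], 0.88)]Traceback (most recent call last):
  File "<stdin>", line 6, in <module>
ValueError: it knows: barrel, bottle_blue, coarse_mid, cover, cover_rib, driver_handle, driver_tip, dropper, fine_mid, foot, mouth, notch, ring, ring_grip, screwdriver, spacer_a_mid, spacer_b_mid, tin_quarter, yo
```

```bash
python3 - <<'E'
from h import *
for n in ['scene','top','wrist']:
    f=env.grab_frame(n);save(f,n+'0');print(n,f['position'],f['orientation'],f['fx'],f['shot'])
    for t in ['notch','cover_rib','driver_handle','coarse_mid','spacer_a_mid','fine_mid','yoke_eye','ring_grip','barrel']:
        try: print(t,[(np.round(d['xyz'],3).tolist(),round(d['score'],2),proj(f,d['xyz'])[0].astype(int).tolist()) for d in env.search_frame(f,t)][:5])
        except ValueError as e: print(t,str(e)[-120:])
E
```

```text
scene [ 0.5195 -0.1056  0.993 ] [27.6683 -0.5542 11.5509] 458.15743490349456 2
notch [([0.513, 0.238, 0.096], 0.91, [336, 249]), ([0.517, 0.176, 0.16], 0.71, [335, 268])]
cover_rib [([0.484, 0.274, 0.093], 0.89, [326, 231])]
driver_handle [([0.409, 0.475, 0.061], 0.73, [310, 155])]
coarse_mid [([0.335, 0.356, 0.021], 0.68, [270, 200])]
spacer_a_mid []
fine_mid [([0.374, 0.178, 0.016], 0.78, [267, 275])]
yoke_eye [([0.529, 0.182, 0.123], 0.73, [340, 272])]
ring_grip [([0.516, 0.178, 0.158], 0.6, [335, 267])]
barrel [([0.512, 0.239, 0.098], 0.96, [336, 248])]
top [0.3232 0.3402 1.0909] [  4.4769   0.7348 -89.9144] 441.68800291396957 3
notch [([0.512, 0.238, 0.112], 0.66, [377, 146]), ([0.494, 0.074, 0.036], 0.66, [441, 160])]
cover_rib [([0.481, 0.274, 0.092], 0.87, [360, 161])]
driver_handle [([0.397, 0.479, 0.065], 0.85, [272, 199])]
coarse_mid [([0.623, 0.519, 0.025], 0.81, [259, 109]), ([0.335, 0.36, 0.024], 0.67, [323, 226])]
spacer_a_mid []
fine_mid [([0.366, 0.191, 0.014], 0.97, [392, 213])]
yoke_eye [([0.521, 0.2, 0.118], 0.94, [394, 141]), ([0.482, 0.278, 0.09], 0.32, [358, 161]), ([0.406, 0.476, 0.061], 0.26, [273, 195])]
ring_grip [([0.514, 0.185, 0.164], 0.83, [404, 140])]
barrel [([0.512, 0.24, 0.114], 0.61, [376, 146])]
wrist [0.2237 0.5871 0.3838] [ -14.4492   -0.028  -104.812 ] 276.0973478701525 4
notch []
cover_rib []
driver_handle []
coarse_mid [([0.307, 0.371, 0.021], 0.9, [483, 10])]
spacer_a_mid []
fine_mid []
yoke_eye []
ring_grip []
barrel []
```

View pics/scene0.png

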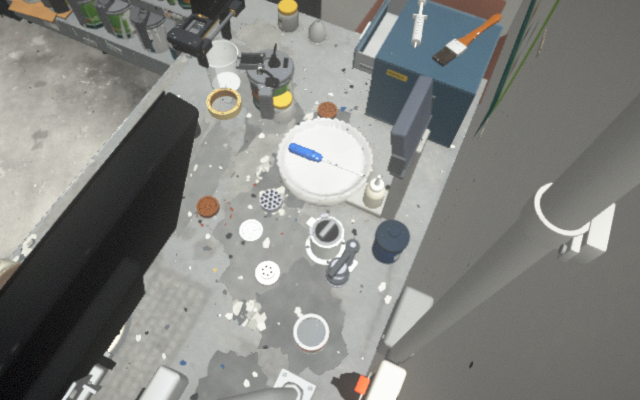

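View pics/top0.png

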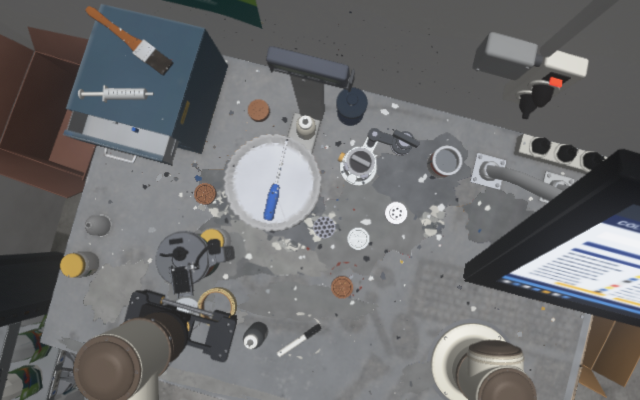

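View pics/wrist0.png

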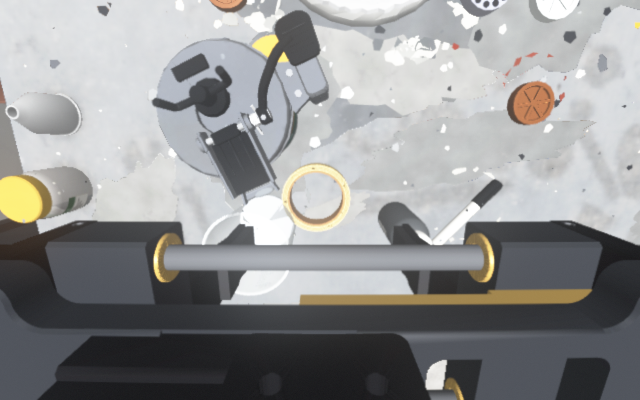

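```bash
python3 - <<'E'
from h import *
f=env.grab_frame('top');save(f,'c1',(280,100,480,250),4)
save(f,'c2',(180,80,340,240),3.7)
f=env.grab_frame('scene');save(f,'c3',(180,180,380,300),4)
E
```

```text
(no output)
```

View pics/c1.png

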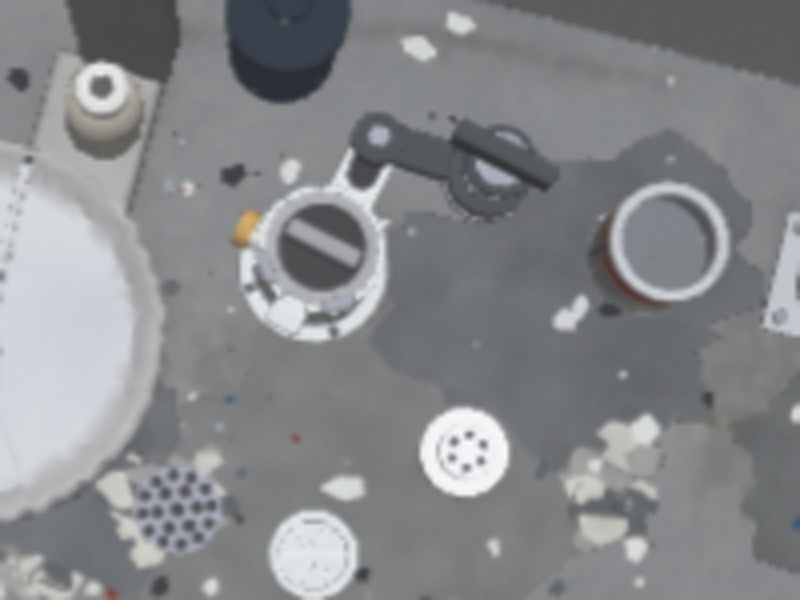

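View pics/c2.png

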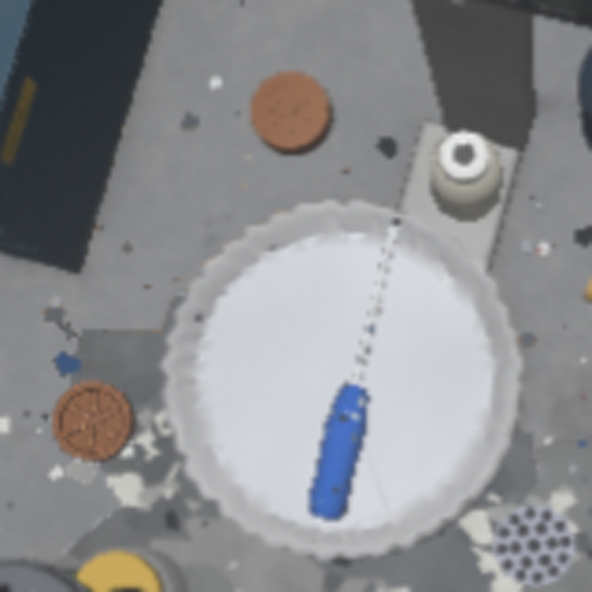

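View pics/c3.png

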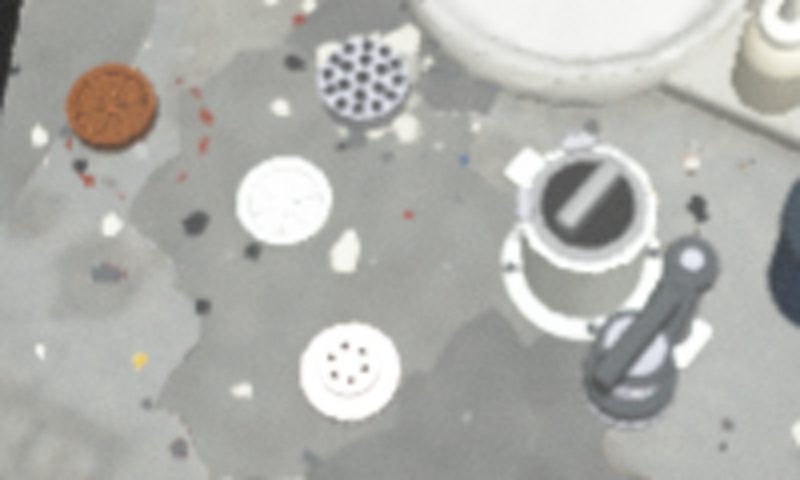

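```bash
cat >> h.py <<'E'
def look(x,y,z,yaw,name=None,crop=None,s=1):
    env.goto([x,y,z],[-90,0,yaw]); env.dwell(0.3)
    f=env.grab_frame('wrist')
    if name: save(f,name,crop,s)
    return f
def find(f,t,n=4):
    r=env.search_frame(f,t)
    for d in r[:n]: print(t,np.round(d['xyz'],4),round(d['score'],2),proj(f,d['xyz'])[0].astype(int))
    return r
E
python3 - <<'E'
from h import *
for yaw in (90,120,150,165,-165,180):
    print(yaw,env.inverse_kinematics([0.5,0.26,0.30],[-90,0,yaw]),env.inverse_kinematics([0.4,0.47,0.06],[-90,0,yaw]))
f=look(0.46,0.28,0.30,150,'w1')
for t in ['barrel','cover_rib','yoke_eye','ring_grip','driver_handle','driver_tip','coarse_mid','spacer_a_mid','fine_mid']: find(f,t)
print(st()['clock'])
E
```

```text
90 [ 43.9469  13.464   -0.7419   0.     -75.7941 -43.9469] [ 64.6063  30.0942 -12.0251  -0.     -47.8808 -64.6063]
120 [ 43.9469  13.464   -0.7419   0.     -75.7941 -13.9469] [ 64.6063  30.0942 -12.0251   0.     -47.8808 -34.6063]
150 [ 43.9469  13.464   -0.7419   0.     -75.7941  16.0531] [ 64.6063  30.0942 -12.0251   0.     -47.8808  -4.6063]
165 [ 43.9469  13.464   -0.7419   0.     -75.7941  31.0531] [ 64.6063  30.0942 -12.0251   0.     -47.8808  10.3937]
-165 [ 43.9469  13.464   -0.7419   0.     -75.7941  61.0531] [ 64.6063  30.0942 -12.0251   0.     -47.8808  40.3937]
180 [ 43.9469  13.464   -0.7419   0.     -75.7941  46.0531] [ 64.6063  30.0942 -12.0251   0.     -47.8808  25.3937]
barrel [0.5198 0.2194 0.1176] 0.7 [341 115]
cover_rib [0.4876 0.2736 0.0947] 0.83 [316 159]
yoke_eye [0.5236 0.1987 0.1546] 0.83 [359 100]
yoke_eye [0.3484 0.3467 0.0088] 0.4 [321 243]
ring_grip [0.5199 0.1858 0.1728] 0.94 [375  95]
driver_handle [0.3883 0.4702 0.056 ] 0.88 [243 271]
driver_handle [0.5229 0.1957 0.154 ] 0.19 [362  99]
driver_tip [0.3843 0.4733 0.0587] 0.62 [243 274]
coarse_mid [0.6208 0.5193 0.0222] 0.69 [142 159]
coarse_mid [0.3512 0.3461 0.0067] 0.55 [321 242]
fine_mid [0.3713 0.187  0.018 ] 0.96 [398 189]
4.65
```

View pics/w1.png

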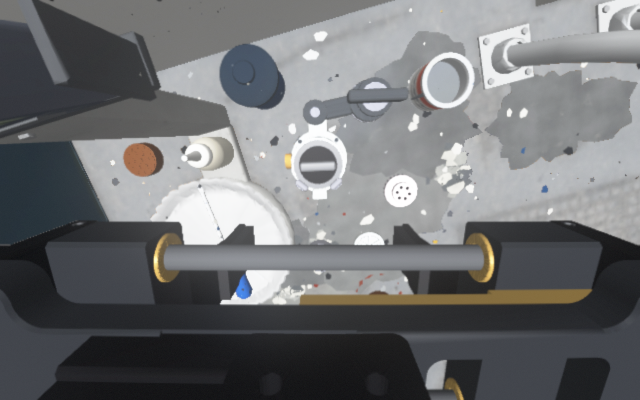

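```bash
python3 - <<'E'
from h import *
f=look(0.425,0.31,0.19,150,'w2',(160,0,480,240),2.5)
for t in ['barrel','cover_rib','yoke_eye','ring_grip','coarse_mid','spacer_a_mid','fine_mid']: find(f,t)
import pickle; pickle.dump(f,open('f2.pkl','wb'))
f=look(0.36,0.41,0.19,150,'w3',(0,0,560,240),1.4)
for t in ['driver_handle','screwdriver','driver_tip','coarse_mid','spacer_a_mid','fine_mid','cover_rib','ring_grip']: find(f,t)
pickle.dump(f,open('f3.pkl','wb'))
E
```

```text
barrel [0.5224 0.2115 0.1208] 0.88 [371  39]
cover_rib [0.4867 0.2747 0.0948] 0.59 [323 124]
cover_rib [0.5176 0.2112 0.1151] 0.22 [373  47]
yoke_eye [0.5185 0.2037 0.1192] 0.79 [382  39]
yoke_eye [0.5637 0.3948 0.0915] 0.29 [167 118]
ring_grip [0.5108 0.1918 0.1542] 0.65 [416  23]
coarse_mid [0.6213 0.5187 0.0232] 0.93 [ 86 131]
coarse_mid [0.3212 0.3629 0.0206] 0.8 [328 271]
spacer_a_mid [0.3232 0.277  0.0067] 0.37 [383 236]
fine_mid [0.3709 0.1906 0.0152] 0.8 [429 174]
fine_mid [0.3245 0.2764 0.0075] 0.28 [383 235]
driver_handle [0.4098 0.4707 0.0615] 0.74 [249 182]
screwdriver [0.4109 0.4713 0.0631] 0.67 [248 182]
screwdriver [0.5522 0.405  0.0726] 0.66 [219  13]
driver_tip [0.4095 0.4749 0.064 ] 0.97 [246 184]
coarse_mid [0.3292 0.3592 0.0198] 0.91 [370 186]
coarse_mid [0.4738 0.2818 0.0934] 0.69 [387  10]
coarse_mid [0.5501 0.4067 0.07  ] 0.68 [220  17]
coarse_mid [0.6161 0.5269 0.0233] 0.58 [110  39]
fine_mid [0.3713 0.1954 0.0197] 0.85 [481  84]
cover_rib [0.475  0.282  0.0943] 0.66 [386   9]
cover_rib [0.3704 0.1935 0.0153] 0.42 [481  84]
ring_grip [0.4644 0.3093 0.0644] 0.72 [358  49]
ring_grip [0.41   0.4751 0.0609] 0.63 [246 184]
```

View pics/w2.png

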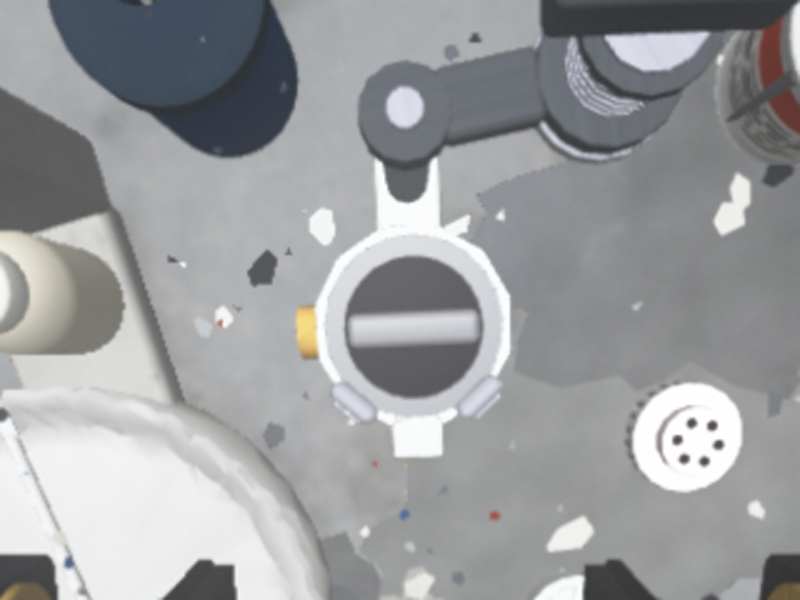

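View pics/w3.png

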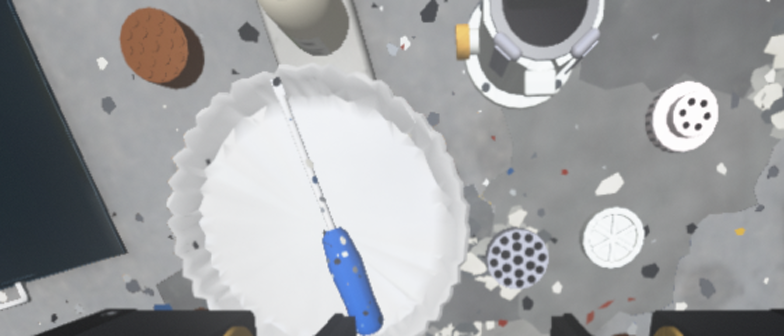

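```bash
python3 - <<'E'
from h import *
import pickle
f=pickle.load(open('f2.pkl','rb'))
pix=lambda a:[a[0]/2.5+160-.3,a[1]/2.5-.3]
c=unproj(f,pix((413,325)),0.092)[0]; hz=unproj(f,pix((405,107)),0.122)[0]; l=unproj(f,pix((417.5,457)),0.082)[0]
print(c,hz,l)
print(np.linalg.norm(hz[:2]-c[:2]),np.linalg.norm(l[:2]-c[:2]))
d=hz-l; print(np.degrees(np.arctan2(d[1],d[0])), np.linalg.norm(d[:2]))
yaw=np.arctan2(d[1],d[0]); u=np.array([np.cos(yaw),np.sin(yaw)])
print('along est', l[:2]+50e-3*u, hz[:2]-66e-3*u)
g=cv2.cvtColor(f['image'],cv2.COLOR_BGR2GRAY)
def ov(cx,cy,yaw,nm):
    im=cv2.resize(f['image'][0:240,160:480],None,fx=2.5,fy=2.5,interpolation=cv2.INTER_CUBIC)
    t=np.linspace(0,2*np.pi,100)
    def dr(P,col):
        q=(proj(f,P)-[160,0]+.3)*2.5
        cv2.polylines(im,[q.astype(int)],False,col,1)
    for r,z,col in((36,.09,(0,0,255)),(33,.093,(0,255,0)),(46,.0,(255,0,0))):
        dr(np.c_[cx+r/1e3*np.cos(t),cy+r/1e3*np.sin(t),z+0*t],col)
    M=np.array([[np.cos(yaw),-np.sin(yaw)],[np.sin(yaw),np.cos(yaw)]])
    led=np.array([[-36,-8],[-50,-8],[-50,8],[-36,8]])/1e3@M.T+[cx,cy]
    dr(np.c_[led,[.082]*4],(255,0,255))
    rib=np.array([[-6,-23],[-6,23],[6,23],[6,-23],[-6,-23]])/1e3@M.T+[cx,cy]
    dr(np.c_[rib,[.111]*5],(0,255,255))
    h=np.array([66e-3,0])@M.T+[cx,cy]; dr(np.c_[h[0]+.01*np.cos(t),h[1]+.01*np.sin(t),.122+0*t],(0,200,255))
    cv2.imwrite('pics/'+nm+'.png',im)
ov(c[0],c[1],yaw,'ov1')
E
```

```text
[0.4823 0.2755 0.092 ] [0.5392 0.2456 0.122 ] [0.4372 0.2995 0.082 ]
0.06422557807096098 0.051079135178041725
-27.830691229352247 0.1153045332807935
along est [0.4814 0.2761] [0.4808 0.2765]
```

View pics/ov1.png

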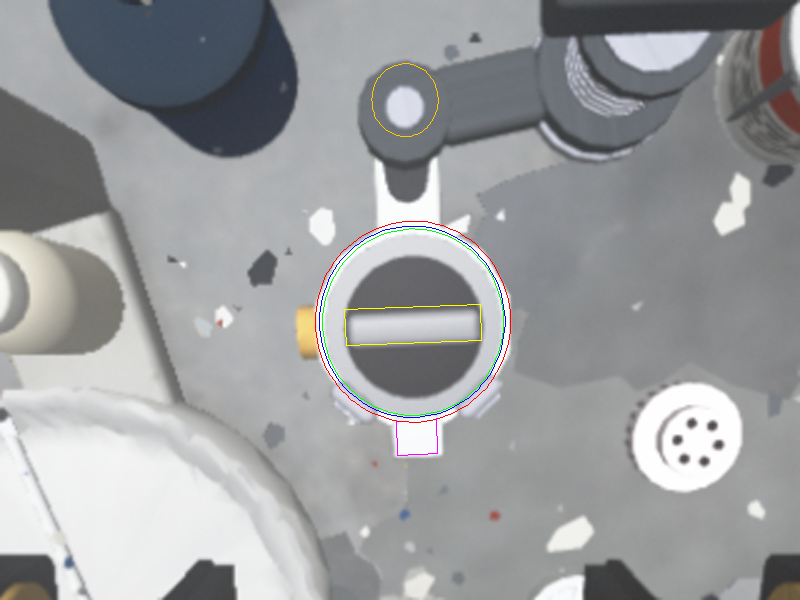

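```bash
python3 - <<'E'
from h import *
import pickle
f=pickle.load(open('f3.pkl','rb'))
P=unproj(f,[[x/1.4-.2,y/1.4-.2] for x,y in((276,80),(331,230),(368,332))],0.056)
print(P, np.linalg.norm(P[0]-P[1]),np.linalg.norm(P[0]-P[2]))
d=P[0]-P[2]; a=np.degrees(np.arctan2(d[1],d[0]));print(a)
# view with image up along shank: cam dir = shank dir
yaw=a+180
h=P[1]-0.02*d/np.linalg.norm(d)
f=look(*(P[1]-0.045*d/np.linalg.norm(d))[:2],0.17,yaw,'w4',(200,0,440,200),3.3)
print(yaw,st()['joint_positions'])
pickle.dump(f,open('f4.pkl','wb'))
E
```

```text
[[0.54   0.4478 0.056 ]
 [0.4335 0.474  0.056 ]
 [0.3494 0.4953 0.056 ]] 0.10969680541505461 0.19639644997680583
-13.989475480131162
166.01052451986885 [ 66.0778  23.9212  -4.3377  -0.0002 -61.6803   9.918 ]
```

View pics/w4.png

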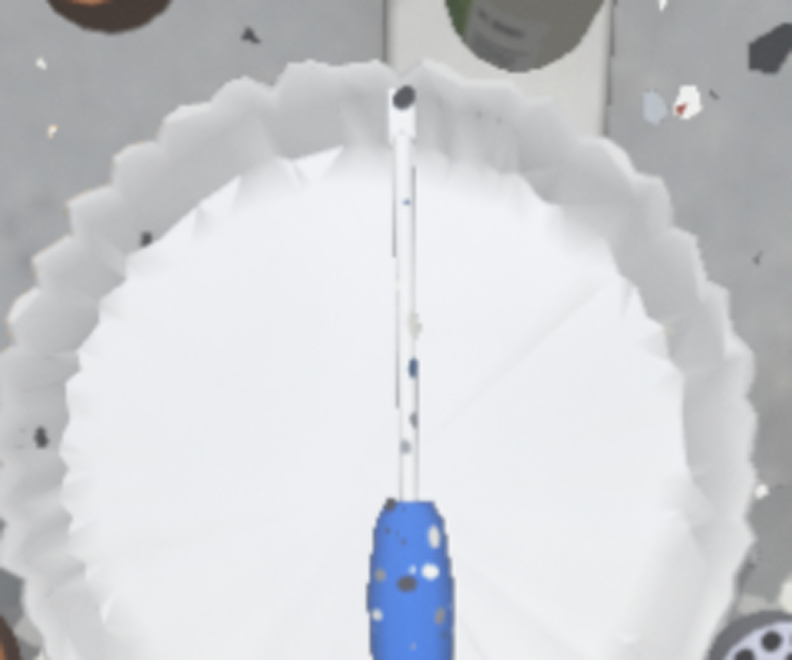

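```bash
python3 - <<'E'
from h import *
import pickle
f=pickle.load(open('f4.pkl','rb'))
P=unproj(f,[[200+x/3.3-.3,y/3.3-.3] for x,y in((403,88),(408.5,500),(411,630))],0.056)
print(P, np.linalg.norm(P[0]-P[1]))
d=P[0]-P[1]; d/=np.linalg.norm(d); yaw=np.degrees(np.arctan2(d[1],d[0]))+180; print(yaw)
g=P[0]-0.045*d
env.gripper_to(0.36,60)
env.goto([g[0],g[1],0.10],[-90,0,yaw])
print(env.move_straight([g[0],g[1],0.0465],rate=0.05,force_limit=6)); s=st();print(s['position'],s['force'])
env.gripper_to(0,60)
s=st();print(s['position'],s['opening']*87,s['force'])
env.move_straight([g[0],g[1],0.16],rate=0.06)
s=st();print(s['position'],s['opening']*87,s['force'],s['wrist_torque'])
f=env.grab_frame('wrist');save(f,'w5',(160,0,480,240),2.5);pickle.dump(f,open('f5.pkl','wb'))
E
```

```text
[[0.5413 0.4477 0.056 ]
 [0.4337 0.473  0.056 ]
 [0.3949 0.482  0.056 ]] 0.11054249584067014
166.7347433532189
False
[0.4978 0.4583 0.047 ] [-0.0994  0.015  -0.7294]
[0.4975 0.458  0.0465] 4.213533133949189 [-0.3635 -0.0603  0.576 ]
[0.4974 0.4579 0.1596] 3.854801498259058 [ 0.3505  0.3691 -1.1665] [-0.0402 -0.0698 -0.0349]
```

View pics/w5.png

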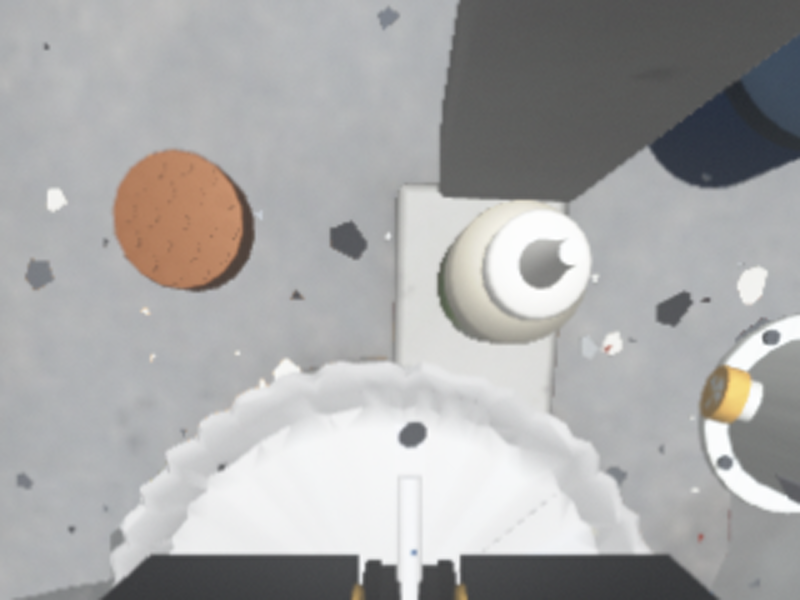

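```bash
python3 - <<'E'
from h import *
import pickle
f=pickle.load(open('f5.pkl','rb'))
s=st(); T=rot(s['tool_rot']); p=np.array(s['position'])
print(s['tool_rot'],s['force'],s['wrist_torque'],s['opening']*87)
for z in(-.02,-.01,0,.01,.02):
    L=.045; q=p-T[:,0]*np.sqrt(L*L-z*z)-T[:,1]*.0095; q=q+[0,0,z]
    print(z,(proj(f,q)[0]-[160,0]+.3)*2.5)
q=p-T[:,1]*.0095
f=env.grab_frame('scene');u=proj(f,q)[0].astype(int);print(u);save(f,'s5',(u[0]-100,max(0,u[1]-80),u[0]+60,u[1]+60),4)
E
```

```text
[-89.9648  -0.0163 166.7329] [-0.4061 -0.8586 -1.284 ] [-0.0524 -0.0619 -0.0114] 4.092488823014841
-0.02 [407.8138 431.8008]
-0.01 [407.773  423.2457]
0 [407.7395 424.5403]
0.01 [407.7143 436.8284]
0.02 [407.7005 463.2245]
[349 142]
```

View pics/s5.png

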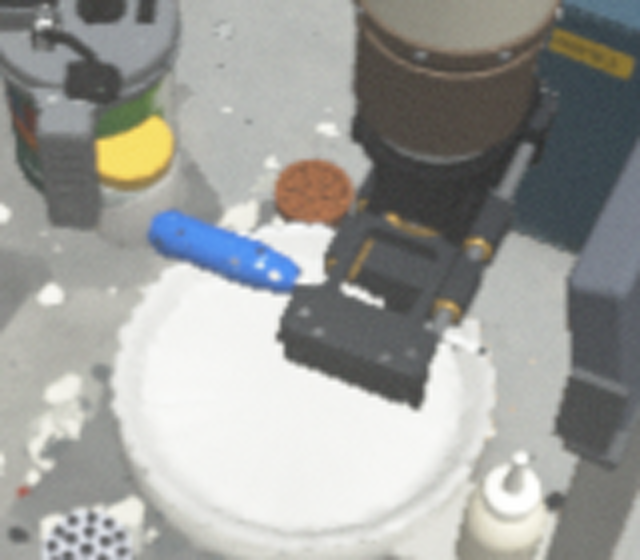

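```bash
cat >> h.py <<'E'
BC=np.array([0.4815,0.276]); BY=np.radians(-27.8); U=np.array([np.cos(BY),np.sin(BY)]); V=np.array([-U[1],U[0]])
TIP=np.array([-.045,-.0095,0.])
def bw(x,y,z): return np.r_[BC+x*U+y*V,z]
def tip_pose(r,z,th,y=0.,dyaw=0.):
    Rm=rot([-90,0,np.degrees(BY)+180+dyaw])@R.from_euler('z',th,degrees=True).as_matrix()
    o=R.from_matrix(Rm).as_euler('xyz',degrees=True)
    return bw(-r,y,z)-Rm@TIP, o
E
python3 - <<'E'
from h import *
import pickle
p,o=tip_pose(.075,.20,0);print(p,o)
p0=st()['position']
env.move_straight([p0[0],p0[1],.19],rate=.15)
env.goto(p,o)
p,o=tip_pose(.062,.086,0); env.move_straight(p,rate=.08)
env.dwell(.3);s=st();print(s['position']-p,s['force'],s['wrist_torque'],s['opening']*87)
f=env.grab_frame('wrist');save(f,'w6',(160,40,480,280),2.5);pickle.dump(f,open('f6.pkl','wb'))
print((proj(f,[bw(-.062,0,.086),bw(-.036,0,.086),bw(-.05,.008,.082),bw(-.05,-.008,.082)])-[160,40]+.3)*2.5)
f=env.grab_frame('scene');u=proj(f,p)[0].astype(int);save(f,'s6',(u[0]-90,u[1]-80,u[0]+70,u[1]+50),4)
E
```

```text
[0.3754 0.332  0.1905] [-90.    0.  152.2]
[0.     0.0001 0.0002] [ 0.6637 -1.0209 -1.6391] [-0.065  -0.0956 -0.0293] 4.120994017575294
[[407.2498 324.8786]
 [407.0921 202.8264]
 [371.2612 268.6701]
 [443.1674 268.6173]]
```

View pics/w6.png

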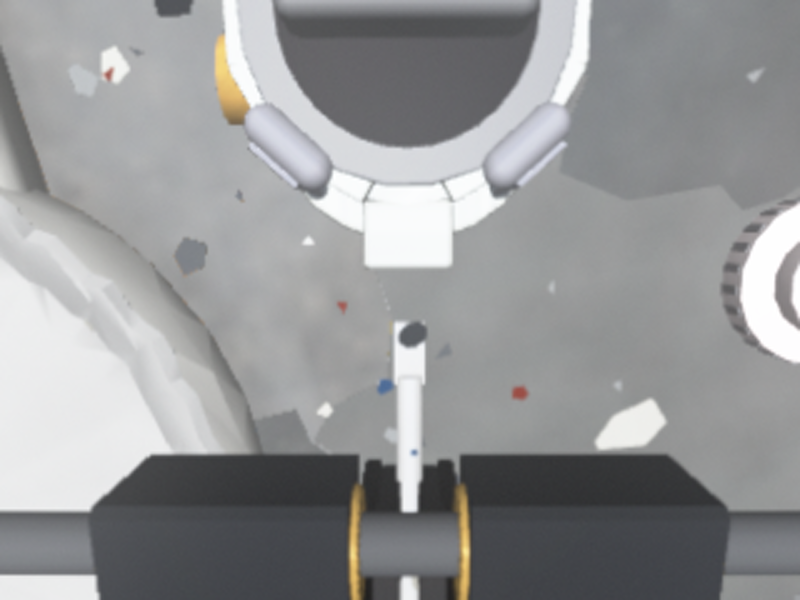

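View pics/s6.png

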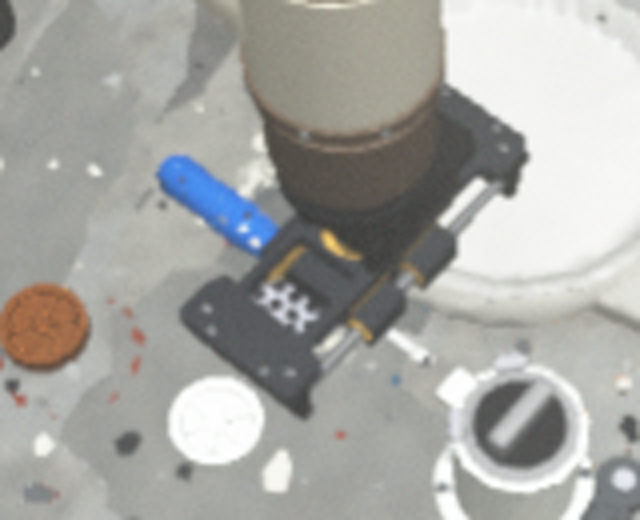

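```bash
python3 - <<'E'
from h import *
p,o=tip_pose(.027,.0862,0)
print(env.move_straight(p,rate=.03,force_limit=5))
env.dwell(.3);s=st();d=s['position']-p;print('remaining along U',d[:2]@U,'lat',d[:2]@V,d[2],s['force'],s['wrist_torque'],s['opening']*87)
f=env.grab_frame('wrist');save(f,'w7',(160,0,480,240),2.5)
E
```

```text
True
remaining along U -0.0009792649421588924 lat -0.0008624166747715321 -0.0011732344041329584 [-0.5808  1.5017  0.8215] [0.4109 0.3023 0.0996] 3.7304048432352896
```

View pics/w7.png

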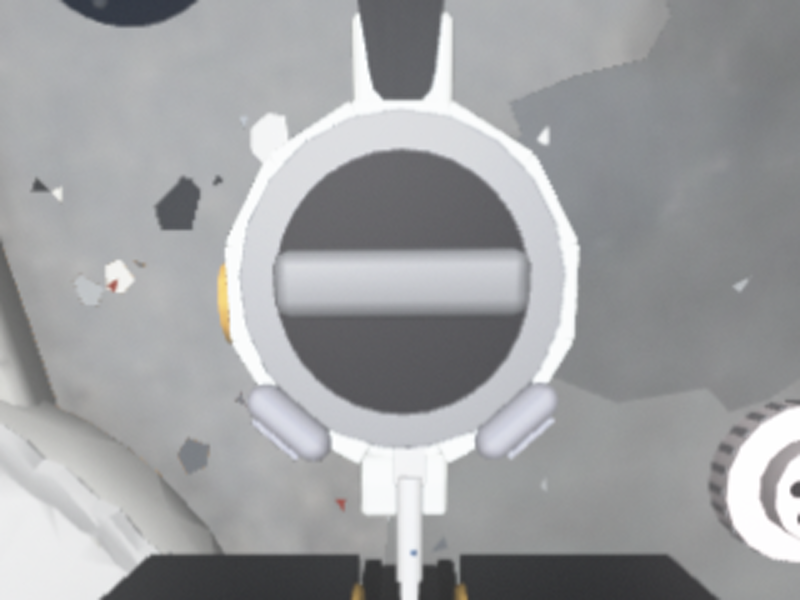

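```bash
python3 - <<'E'
from h import *
s0=st()['force']
for z,th in((.0875,3),(.0895,6),(.091,8),(.093,10)):
    p,o=tip_pose(.0285,z,th)
    env.move_straight(p,rotation=o,rate=.02); env.dwell(.15)
    s=st();print(z,th,(s['position']-p)*1e3,s['force'],s['wrist_torque'],np.round(s['opening']*87,2))
f=env.grab_frame('wrist');save(f,'w8',(160,0,480,240),2.5)
f=env.grab_frame('scene');save(f,'s8',(240,160,400,300),4)
E
```

```text
0.0875 3 [0.2853 0.0327 0.0805] [-0.4367 -0.4604 -0.7904] [0.0038 0.0858 0.0221] 3.88
0.0895 6 [ 0.1269 -0.0822 -0.0517] [-0.4551 -0.3131 -1.7976] [ 0.1272  0.4199 -0.0073] 3.93
0.091 8 [-0.0695 -0.3884 -0.2302] [-0.731  -0.5151 -3.9962] [ 0.0557  0.493  -0.0442] 3.76
0.093 10 [-0.0991 -0.3178 -0.3091] [ 0.6855 -0.0777 -6.6364] [ 0.2987  0.6617 -0.0304] 4.24
```

View pics/w8.png

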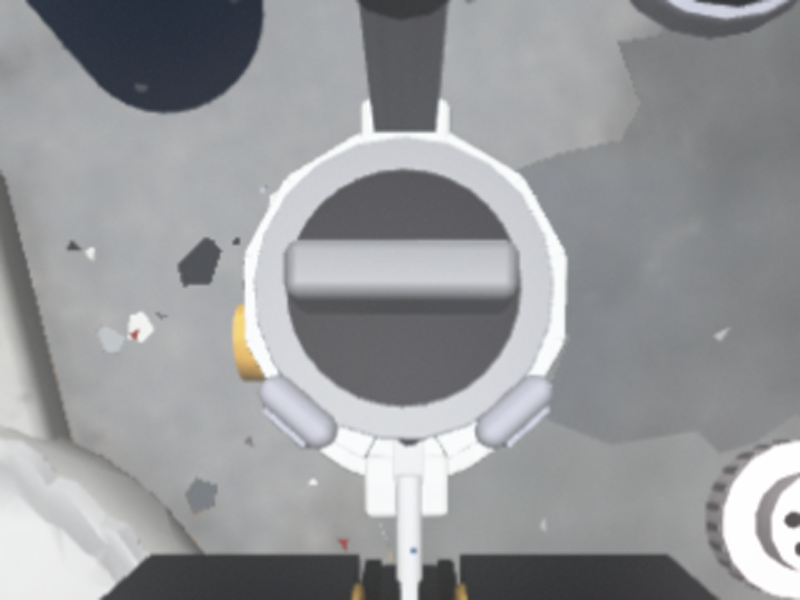

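View pics/s8.png

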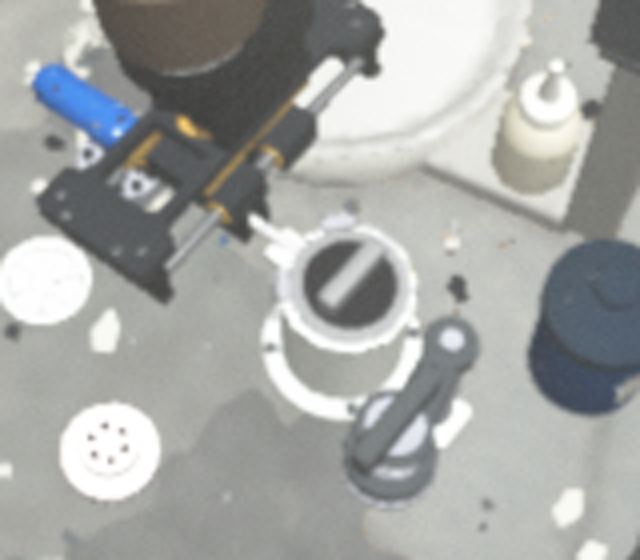

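```bash
python3 - <<'E'
from h import *
for z,th in((.095,11.5),(.097,13),(.099,14),(.1005,15)):
    p,o=tip_pose(.0285,z,th)
    env.move_straight(p,rotation=o,rate=.02); env.dwell(.15)
    s=st();print(z,th,(s['position']-p)*1e3,s['force'],s['wrist_torque'],np.round(s['opening']*87,2))
f=env.grab_frame('wrist');save(f,'w9',(160,0,480,240),2.5)
f=env.grab_frame('scene');save(f,'s9',(240,160,400,300),4)
E
```

```text
0.095 11.5 [0.4852 0.8014 0.8216] [-0.7424 -0.5982 -1.0252] [ 0.2134  0.3857 -0.0499] 3.66
0.097 13 [0.2227 0.3627 0.2623] [-0.3101 -0.139  -0.4256] [0.2055 0.4358 0.0146] 3.89
0.099 14 [0.0435 0.0302 0.0055] [-0.2661  0.4009 -0.8694] [0.2178 0.5205 0.0036] 3.42
0.1005 15 [0.0374 0.0233 0.0264] [-0.5819  0.4244 -0.9318] [0.2432 0.4993 0.0266] 3.83
```

View pics/w9.png

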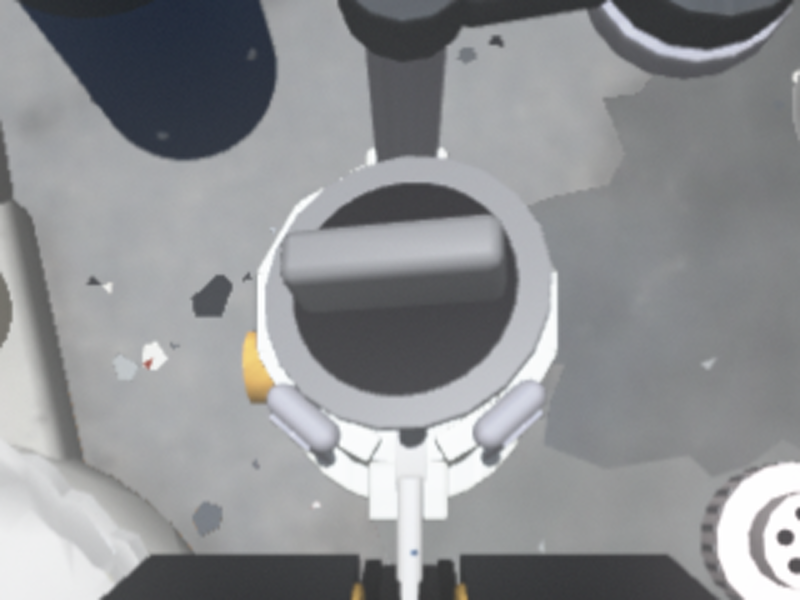

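View pics/s9.png

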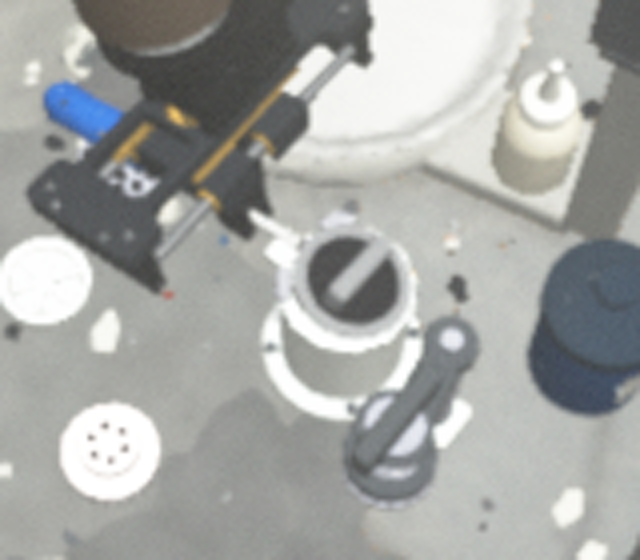

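```bash
python3 - <<'E'
from h import *
p,o=tip_pose(.0285,.0955,13); env.move_straight(p,rotation=o,rate=.03)
s=st();print(s['force'],s['wrist_torque'])
p,o=tip_pose(.080,.0955,13); env.move_straight(p,rotation=o,rate=.05)
s=st();print(s['force'],s['wrist_torque'])
p,o=tip_pose(.085,.13,0); env.move_straight(p,rotation=o,rate=.08);env.dwell(.2)
s=st();print(s['force'],s['wrist_torque'],s['opening']*87)
f=env.grab_frame('wrist');save(f,'w10',(160,40,480,280),2.5)
print((proj(f,[bw(-.085,0,.13)])-[160,40]+.3)*2.5)
f=env.grab_frame('scene');save(f,'s10',(220,140,400,300),4)
E
```

```text
[ 0.0939 -0.5309 -0.8538] [0.1893 0.3875 0.008 ]
[-0.0883 -0.2701 -0.9919] [ 0.2461  0.3901 -0.0139]
[-0.1106  0.839  -1.0946] [ 0.0306 -0.0841  0.0364] 3.7853087806655195
[[403.8511 324.2859]]
```

View pics/w10.png

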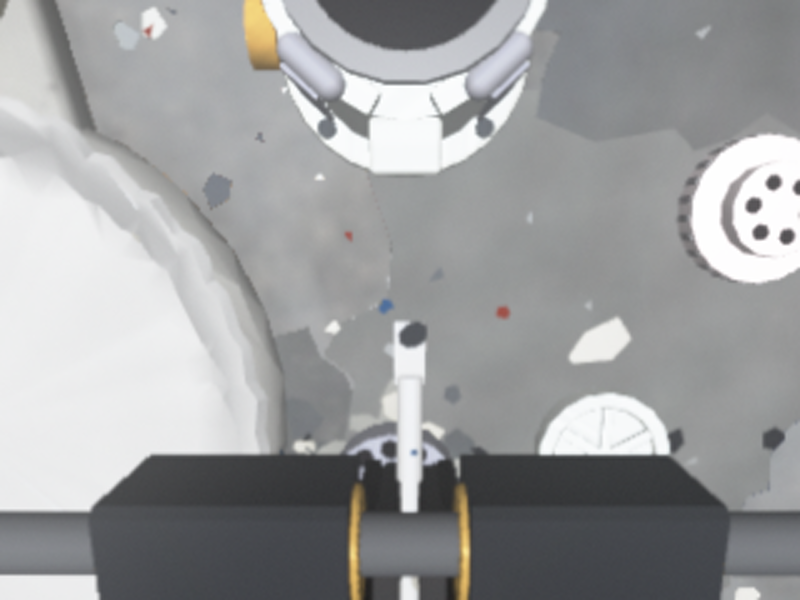

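View pics/s10.png

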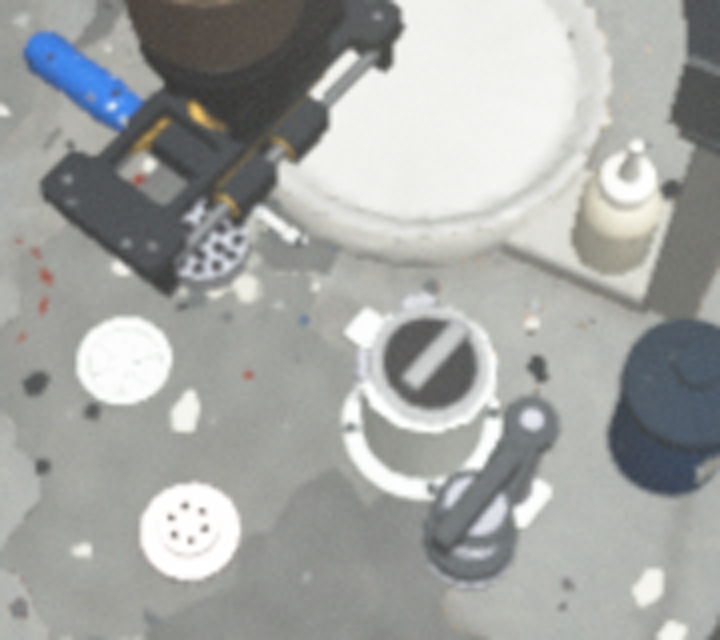

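```bash
python3 - <<'E'
from h import *
p=st()['position']
env.move_straight([p[0],p[1],.20],rate=.15)
g=[0.4975,0.458]
env.goto([*g,.16],[-90,0,166.73])
env.move_straight([*g,.07],rate=.1)
print(env.move_straight([*g,.0462],rate=.02,force_limit=2.5)); s=st();print(s['position'],s['force'])
env.gripper_to(.36);s=st();print(s['opening']*87)
env.move_straight([*g,.12],rate=.08)
print(st()['clock'])
# look at the barrel/cover
tcp=bw(-.075,0,.0)
f=look(tcp[0],tcp[1],0.19,152.2,'w11',(160,0,480,240),2.5)
import pickle; pickle.dump(f,open('f11.pkl','wb'))
f=env.grab_frame('top');save(f,'t11',(180,80,480,300),2.6)
E
```

```text
False
[0.4976 0.458  0.0465] [-0.1106 -0.381   0.0147]
31.26981858667519
29.7917
```

View pics/w11.png

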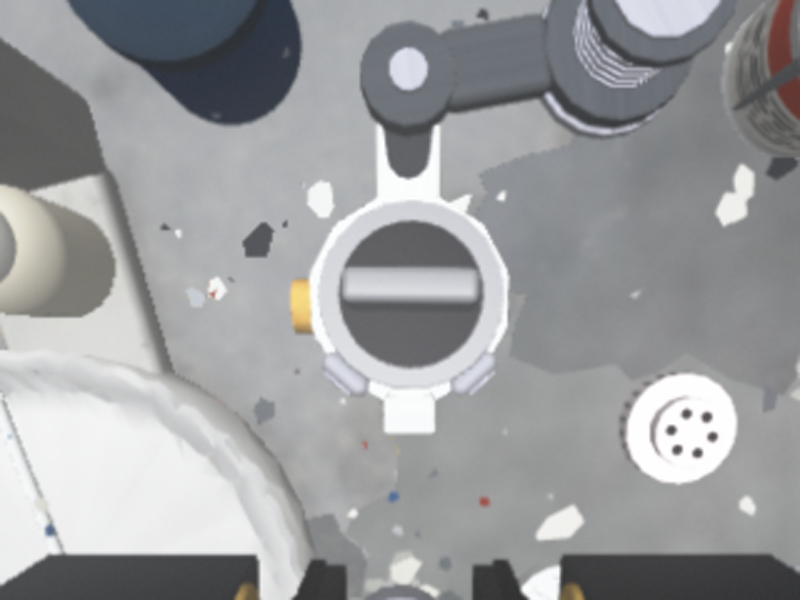

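View pics/t11.png

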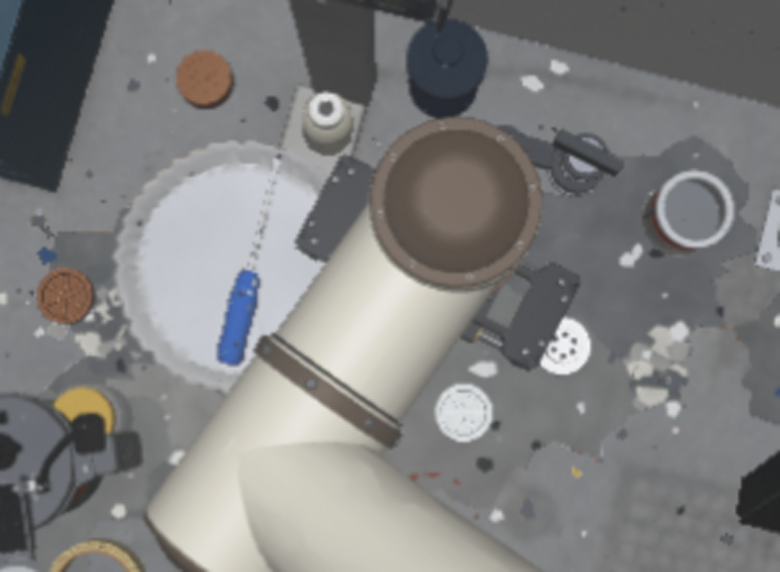

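```bash
python3 - <<'E'
from h import *
f=env.grab_frame('top')
for u in((342,287),(205,193),(300,265),(290,275),(255,335),(300,340),(323,226),(358,238),(397,212),(272,181),(217,300)): print(u,unproj(f,u,0.02)[0])
for z in(.2,.103): print(env.inverse_kinematics(bw(.001,0,z),[-90,0,-117.8]))
print(env.inverse_kinematics([.29,.43,.03],[-90,0,-117.8]))
E
```

```text
(342, 287) [0.1888 0.3148 0.02  ]
(205, 193) [0.4152 0.6507 0.02  ]
(300, 265) [0.2411 0.4159 0.02  ]
(290, 275) [0.2171 0.4399 0.02  ]
(255, 335) [0.0732 0.5235 0.02  ]
(300, 340) [0.0624 0.4152 0.02  ]
(323, 226) [0.3351 0.3607 0.02  ]
(358, 238) [0.3062 0.2761 0.02  ]
(397, 212) [0.3691 0.1813 0.02  ]
(272, 181) [0.4446 0.4857 0.02  ]
(217, 300) [0.1558 0.6165 0.02  ]
[ 46.4521  16.3165 -11.4166   0.     -62.2669 105.7479]
[ 46.4521  22.0426 -18.6022   0.     -49.3552 105.7479]
[ 73.9487  24.989  -27.8516   0.     -37.1594  78.2513]
```

```bash
python3 - <<'E'
from h import *
import pickle
env.gripper_to(.36,25)
Y=-117.8
p=bw(.001,0,.2); env.goto(p,[-90,0,Y])
print(env.move_straight(bw(.001,0,.103),rate=.06,force_limit=4)); s=st();print(s['position'],s['force'])
env.gripper_to(0,30); s=st();print(s['opening']*87,s['force'])
env.move_straight(bw(.001,0,.115),rate=.03); s=st();print(s['opening']*87,s['force'])
env.move_straight(bw(.001,0,.20),rate=.06);env.dwell(.2); s=st();print(s['opening']*87,s['force'])
f=env.grab_frame('wrist');save(f,'w12');pickle.dump(f,open('f12.pkl','wb'))
f=env.grab_frame('scene');save(f,'s12',(220,140,400,300),4)
E
```

```text
False
[0.4827 0.2758 0.1037] [-0.7398  0.5623  2.8245]
12.261464310403195 [ 1.7731 -0.2603  5.6497]
11.552262827590438 [ 0.9828 -0.6599 -0.3207]
12.105382805657108 [ 0.7163 -0.624  -0.4732]
```

View pics/w12.png

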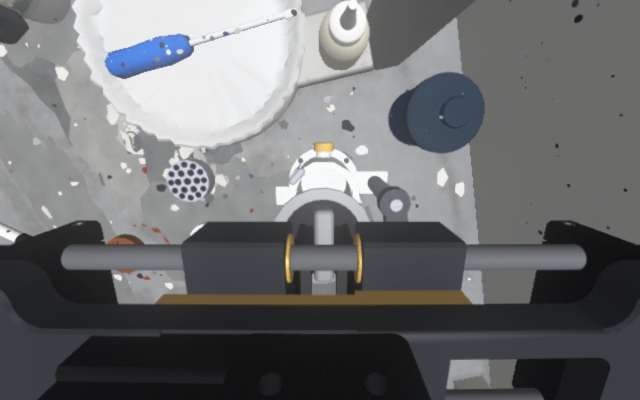

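View pics/s12.png

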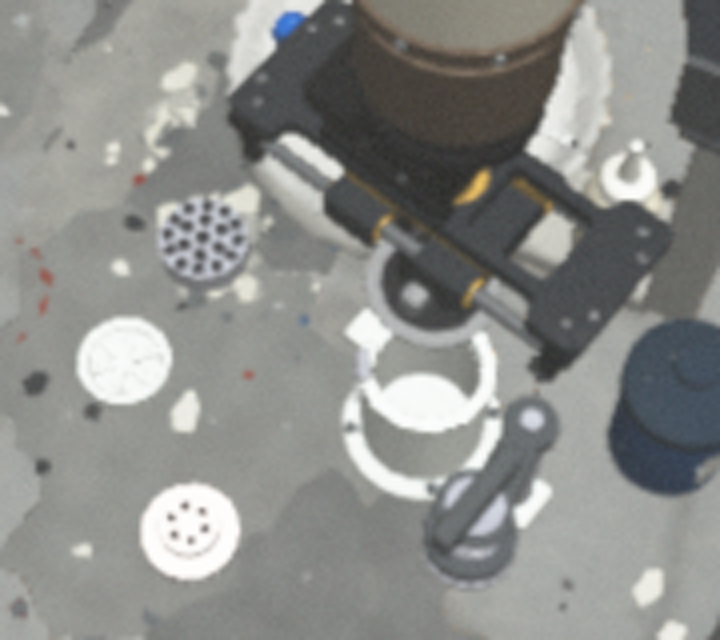

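```bash
python3 - <<'E'
from h import *
Y=-117.8; q=[.24,.43]
env.goto([*q,.15],[-90,0,Y])
env.move_straight([*q,.035],rate=.1)
print(env.move_straight([*q,.008],rate=.02,force_limit=2.5)); s=st();print(s['position'],s['force'],s['opening']*87)
env.gripper_to(.30); env.dwell(.2)
env.move_straight([*q,.12],rate=.1)
print(st()['clock'])
# look for elements
f=look(.29,.33,.22,165,'w13')
import pickle; pickle.dump(f,open('f13.pkl','wb'))
for t in ['coarse_mid','spacer_a_mid','fine_mid','cover_rib','cover']: find(f,t)
f=env.grab_frame('scene');save(f,'s13',(160,140,400,320),3.3)
E
```

```text
True
[0.2399 0.4302 0.0141] [-0.0433  0.6699  1.9891] 11.507667910856487
42.8167
coarse_mid [0.3303 0.3591 0.0222] 0.8 [293 157]
fine_mid [0.3708 0.1882 0.0173] 0.91 [416  89]
cover_rib [0.2559 0.4147 0.0098] 0.57 [271 217]
cover_rib [0.4081 0.4718 0.0639] 0.51 [171 119]
cover [0.2526 0.4138 0.0077] 0.71 [272 219]
```

View pics/w13.png

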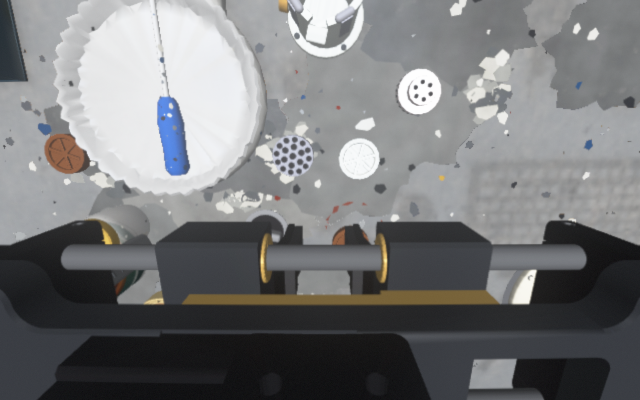

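View pics/s13.png

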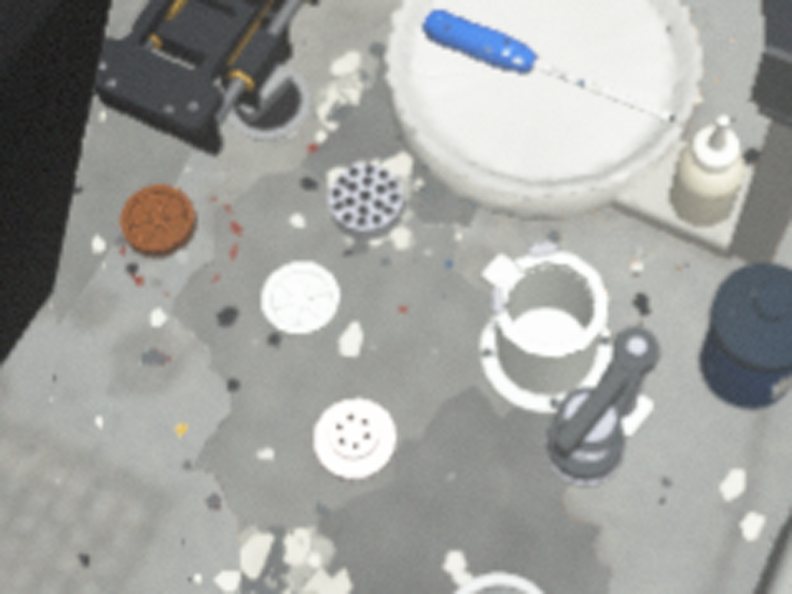

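```bash
cat >> h.py <<'E'
def circ(f,xy,r,z,nm,s=5,half=45):
    """refine disc centre by fitting projected circle to strong edges"""
    g=cv2.GaussianBlur(cv2.cvtColor(f['image'],cv2.COLOR_BGR2GRAY).astype(np.float32),(0,0),.8)
    t=np.linspace(0,2*np.pi,90,endpoint=False)
    from scipy.ndimage import map_coordinates as mc
    def sc(c):
        v=[]
        for rr in(r-.0015,r+.0015):
            q=proj(f,np.c_[c[0]+rr*np.cos(t),c[1]+rr*np.sin(t),0*t+z]); v.append(mc(g,[q[:,1],q[:,0]],order=1,mode='nearest'))
        return np.median(v[0]-v[1])+np.mean(v[0]-v[1])
    best=max(((sc((xy[0]+a,xy[1]+b)),xy[0]+a,xy[1]+b) for a in np.arange(-.012,.0121,.001) for b in np.arange(-.012,.0121,.001)))
    c=best[1:]; u=proj(f,[*c,z])[0].astype(int)
    x0,y0=max(u[0]-half,0),max(u[1]-half,0)
    im=cv2.resize(f['image'][y0:y0+2*half,x0:x0+2*half],None,fx=s,fy=s,interpolation=cv2.INTER_CUBIC)
    q=(proj(f,np.c_[c[0]+r*np.cos(t),c[1]+r*np.sin(t),0*t+z])-[x0,y0]+.4)*s
    cv2.polylines(im,[q.astype(int)],True,(0,0,255),1); cv2.imwrite('pics/'+nm+'.png',im)
    return np.array(c),best[0]
E
python3 - <<'E'
from h import *
import pickle
f=pickle.load(open('f13.pkl','rb'))
for n,u,z in(('coarse',(293,157),.022),('spacer',(359,159),.014),('fine',(419,92),.016)):
    x=unproj(f,u,z)[0]; print(n,x,circ(f,x[:2],.027,z,'ci_'+n,s=3.3,half=40))
ims=[cv2.imread(f'pics/ci_{n}.png') for n in('coarse','spacer','fine')]
cv2.imwrite('pics/ci.png',np.hstack(ims))
E
```

```text
coarse [0.3305 0.3592 0.022 ] (array([0.3335, 0.3692]), np.float32(25.757767))
spacer [0.3048 0.2767 0.014 ] (array([0.3048, 0.2767]), np.float32(135.15408))
fine [0.3667 0.1856 0.016 ] (array([0.3677, 0.1856]), np.float32(165.77043))
```

View pics/ci.png

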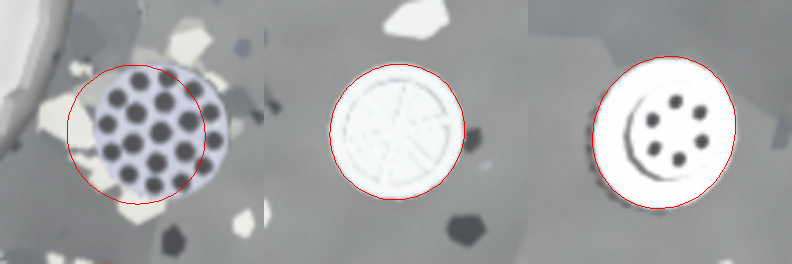

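```bash
cat >> h.py <<'E'
def pick(xy,z,yaw,op=.76,force=40):
    env.gripper_to(op,force)
    env.goto([*xy,.13],[-90,0,yaw])
    r=env.move_straight([*xy,z],rate=.08,force_limit=5); s=st(); print('down',r,s['position'],s['force'])
    env.gripper_to(0,force); s=st(); print('grip',s['opening']*87,s['force'])
    env.move_straight([*xy,.16],rate=.1); s=st(); print('up',s['opening']*87,s['force'])
E
python3 - <<'E'
from h import *
pick([.3305,.3597],.012,-131)
p=bw(0,0,.20); env.goto(p,[-90,0,152.2]); env.dwell(.2)
s=st(); print(s['opening']*87,s['force'],s['clock'])
f=env.grab_frame('wrist');save(f,'w14')
f=env.grab_frame('scene');save(f,'s14',(220,140,400,300),4)
E
```

```text
down False [0.3307 0.36   0.0124] [0.6383 0.3404 0.2612]
grip 52.80840437718013 [ 1.3826 -1.4894  2.4389]
up 52.5259742026655 [-0.6921 -0.1711 -1.2111]
52.35536425777268 [-0.518  -0.1835 -0.9249] 51.3917
```

View pics/w14.png

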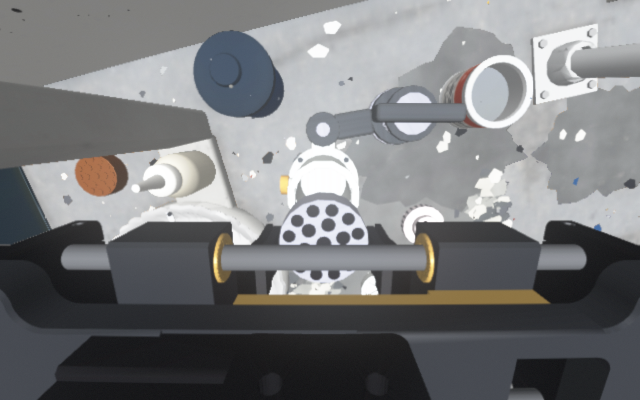

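View pics/s14.png

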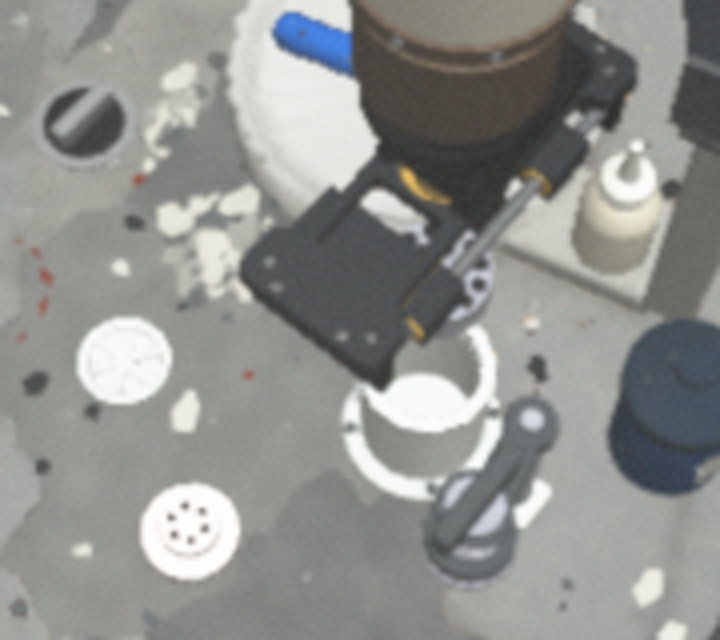

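```bash
python3 - <<'E'
from h import *
f=env.grab_frame('wrist'); s=st(); p=s['position']; T=rot(s['tool_rot'])
t=np.linspace(0,2*np.pi,120)
im=cv2.resize(f['image'][130:290,220:430],None,fx=3.6,fy=3.6,interpolation=cv2.INTER_CUBIC)
for c,z,r,col in((p[:2],p[2]+.010,.027,(0,0,255)),(BC,.09,.036,(0,255,0)),(BC,.09,.029,(255,0,0))):
    q=(proj(f,np.c_[c[0]+r*np.cos(t),c[1]+r*np.sin(t),0*t+z])-[220,130]+.4)*3.6
    cv2.polylines(im,[q.astype(int)],True,col,1)
cv2.imwrite('pics/w14b.png',im)
E
```

```text
(no output)
```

View pics/w14b.png

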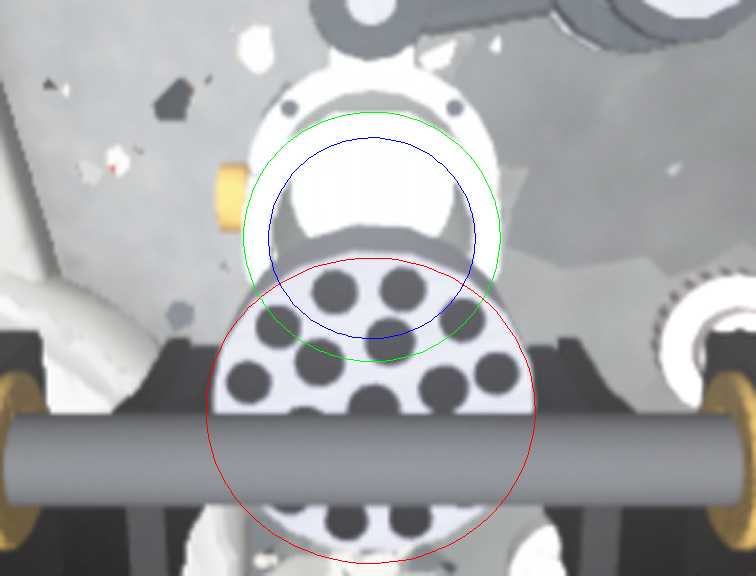

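```bash
python3 - <<'E'
from h import *
q=bw(-.001,0.0005,.0)
env.move_straight([q[0],q[1],.13],rate=.1)
print(env.move_straight([q[0],q[1],.0925],rate=.03,force_limit=4)); env.dwell(.2)
s=st();print(s['position'],s['force'],s['opening']*87)
f=env.grab_frame('wrist');save(f,'w15',(160,60,480,300),2.5)
E
```

```text
False
[0.4809 0.2769 0.0926] [ 0.1497  0.108  -1.4333] 52.815601857670295
```

View pics/w15.png

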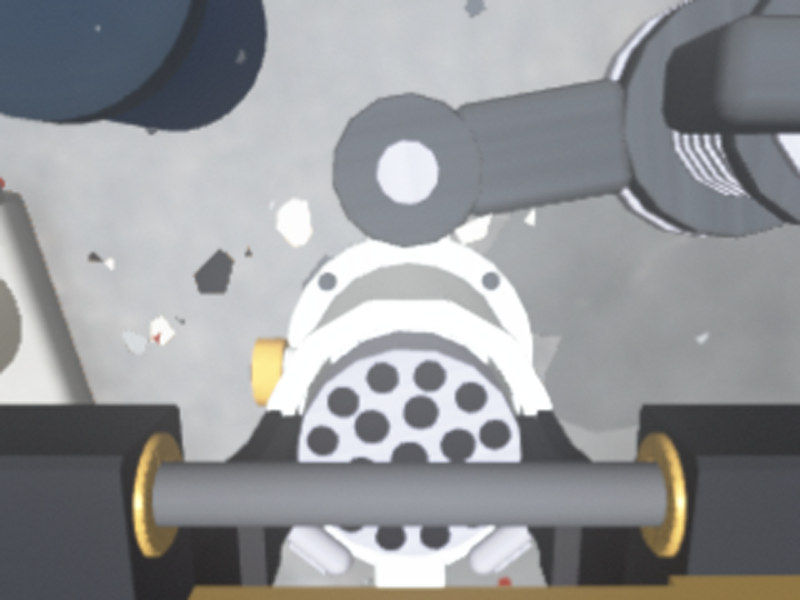

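```bash
python3 - <<'E'
from h import *
env.gripper_to(.78); env.dwell(.4)
p=st()['position']
env.move_straight([p[0],p[1],.14],rate=.1)
p=bw(-.09,0,.19);env.move_straight(p,rate=.15);env.dwell(.2)
f=env.grab_frame('wrist');save(f,'w16',(160,0,480,240),2.5)
print(st()['clock'])
import pickle;pickle.dump(f,open('f16.pkl','wb'))
E
```

```text
56.7583
```

View pics/w16.png

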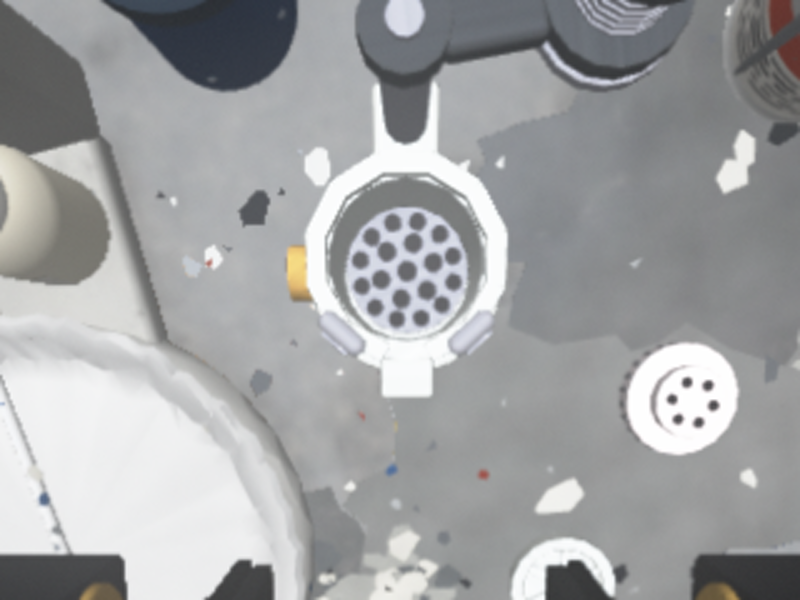

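```bash
cat >> h.py <<'E'
def overlay(f,items,x0,y0,x1,y1,s,nm):
    t=np.linspace(0,2*np.pi,120)
    im=cv2.resize(f['image'][y0:y1,x0:x1],None,fx=s,fy=s,interpolation=cv2.INTER_CUBIC)
    for c,z,r,col in items:
        q=(proj(f,np.c_[c[0]+r*np.cos(t),c[1]+r*np.sin(t),0*t+z])-[x0,y0]+.4)*s
        cv2.polylines(im,[q.astype(int)],True,col,1)
    cv2.imwrite('pics/'+nm+'.png',im)
E
python3 - <<'E'
from h import *
pick([.3048,.2767],.006,152.2,op=.78)
p=bw(-.001,0,.16); env.goto(p,[-90,0,152.2]); env.dwell(.2)
s=st(); print(s['opening']*87,s['force'],s['clock'])
f=env.grab_frame('wrist'); p=s['position']
overlay(f,[(p[:2],p[2]+.008,.027,(0,0,255)),(BC,.09,.036,(0,255,0))],220,130,430,290,3.6,'w17')
E
```

```text
down False [0.305  0.277  0.0064] [-0.4184 -0.2235 -0.1504]
grip 52.520029375674625 [-0.5842 -0.3215  2.5915]
up 52.87584559668693 [-0.23   -0.0692 -0.8332]
52.41560402107672 [ 0.3709 -0.6868 -0.7294] 62.3083
```

View pics/w17.png

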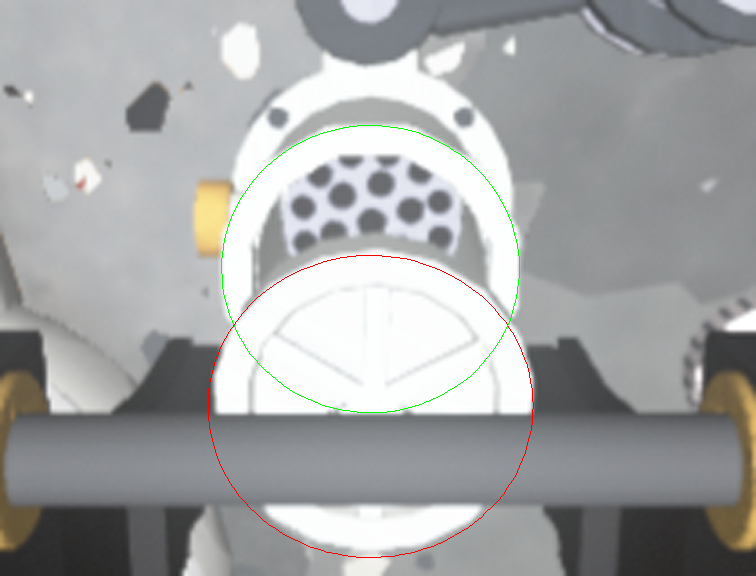

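```bash
python3 - <<'E'
from h import *
import pickle
q=bw(-.001,0.0004,.0)
env.move_straight([q[0],q[1],.11],rate=.1)
print(env.move_straight([q[0],q[1],.0918],rate=.03,force_limit=4)); env.dwell(.2)
s=st();print(s['position'],s['force'],s['opening']*87)
env.gripper_to(.78); env.dwell(.4)
env.move_straight([q[0],q[1],.14],rate=.1)
p=bw(-.09,0,.19);env.move_straight(p,rate=.15);env.dwell(.2)
f=env.grab_frame('wrist');save(f,'w18',(160,0,480,240),2.5)
print(st()['clock']); pickle.dump(f,open('f18.pkl','wb'))
for t in ['fine_mid']: find(f,t)
f=env.grab_frame('scene');save(f,'s18',(160,140,400,320),3.3)
E
```

```text
False
[0.4809 0.2769 0.092 ] [-0.1055  0.6966 -0.5435] 52.680008174868945
66.6917
fine_mid [0.3733 0.1884 0.0147] 0.62 [427 156]
```

View pics/w18.png

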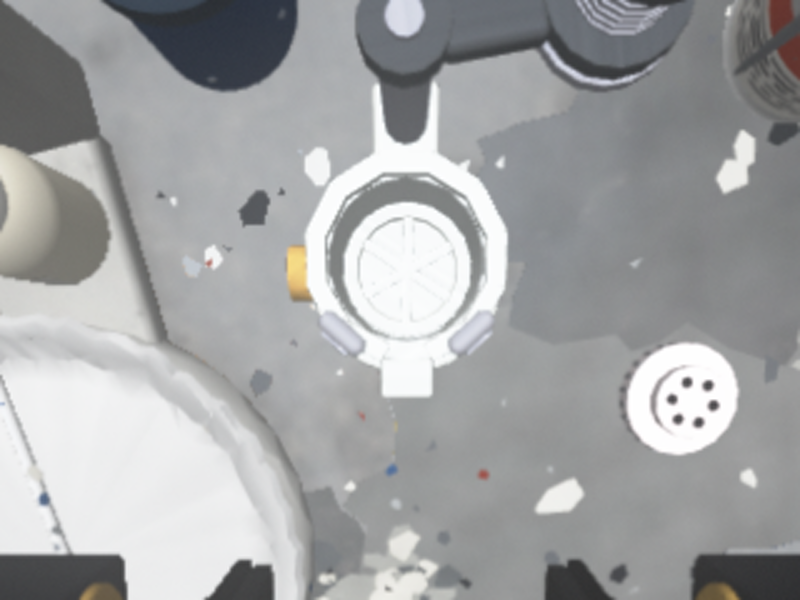

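View pics/s18.png

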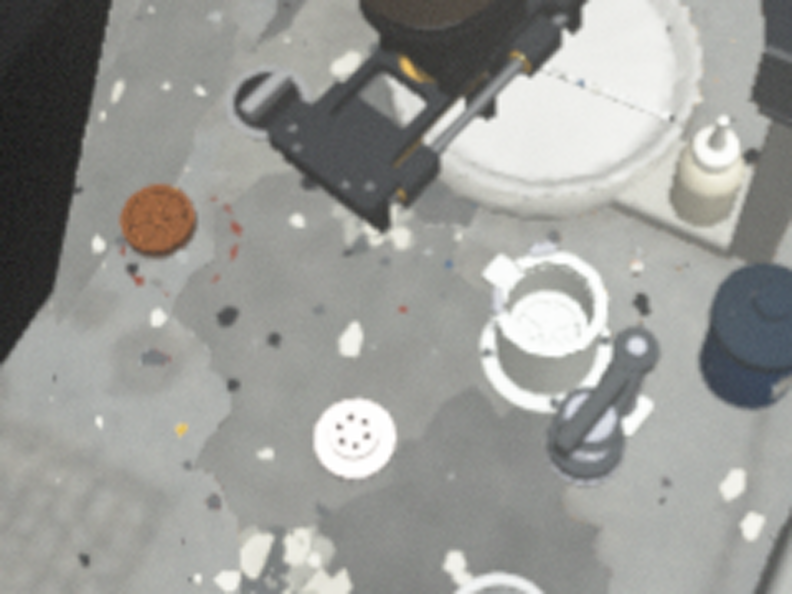

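```bash
python3 - <<'E'
from h import *
import pickle
f=pickle.load(open('f18.pkl','rb'))
x=unproj(f,((682/2.5+160-.3),(398/2.5-.3)),.016)[0];print(x)
c,_=circ(f,x[:2],.027,.016,'ci_f2');print(c)
pick(c,.019,152.2,op=.60,force=35)
p=bw(-.001,0,.16); env.goto(p,[-90,0,152.2]); env.dwell(.2)
s=st(); print(s['opening']*87,s['force'],s['clock'])
f=env.grab_frame('wrist'); p=s['position']
overlay(f,[(p[:2],p[2]-.003,.027,(0,0,255)),(BC,.09,.036,(0,255,0))],220,130,430,290,3.6,'w19')
E
```

```text
[0.3682 0.185  0.016 ]
[0.3672 0.185 ]
down False [0.3675 0.1852 0.0194] [-0.6913  0.9507 -0.5504]
grip 32.67853954188832 [-0.2345 -0.632   1.6232]
up 32.64154544088497 [ 0.1552  0.3472 -0.4237]
32.780311695390736 [-0.526   0.1753 -1.1134] 72.4917
```

View pics/w19.png

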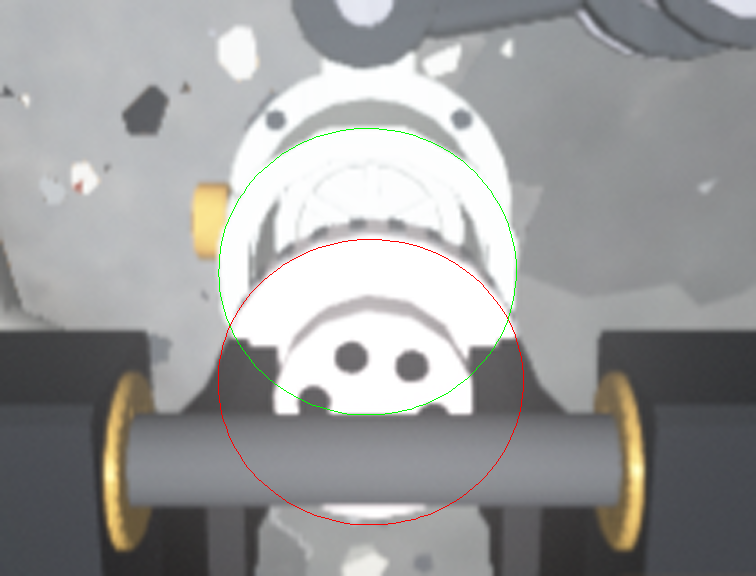

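```bash
python3 - <<'E'
from h import *
import pickle
q=bw(-.001,0.,.0)
env.move_straight([q[0],q[1],.12],rate=.1)
print(env.move_straight([q[0],q[1],.092],rate=.03,force_limit=4)); env.dwell(.2)
s=st();print(s['position'],s['force'],s['opening']*87)
env.gripper_to(.62); env.dwell(.4)
env.move_straight([q[0],q[1],.14],rate=.1)
p=bw(-.08,-.04,.22);env.move_straight(p,rate=.15);env.dwell(.2)
f=env.grab_frame('wrist');save(f,'w20',(160,0,480,240),2.5)
print(st()['clock']); pickle.dump(f,open('f20.pkl','wb'))
for t in ['ring_grip','yoke_eye','fine_mid']: find(f,t)
E
```

```text
False
[0.4807 0.2765 0.0922] [-0.382   0.1597 -0.5331] 32.63958477964803
77.2917
ring_grip [0.4963 0.4552 0.0576] 0.67 [149 179]
ring_grip [0.5133 0.1866 0.1538] 0.59 [355  11]
yoke_eye [0.5173 0.1997 0.1196] 0.67 [334  31]
fine_mid [0.4793 0.2783 0.0633] 0.85 [285 119]
```

View pics/w20.png

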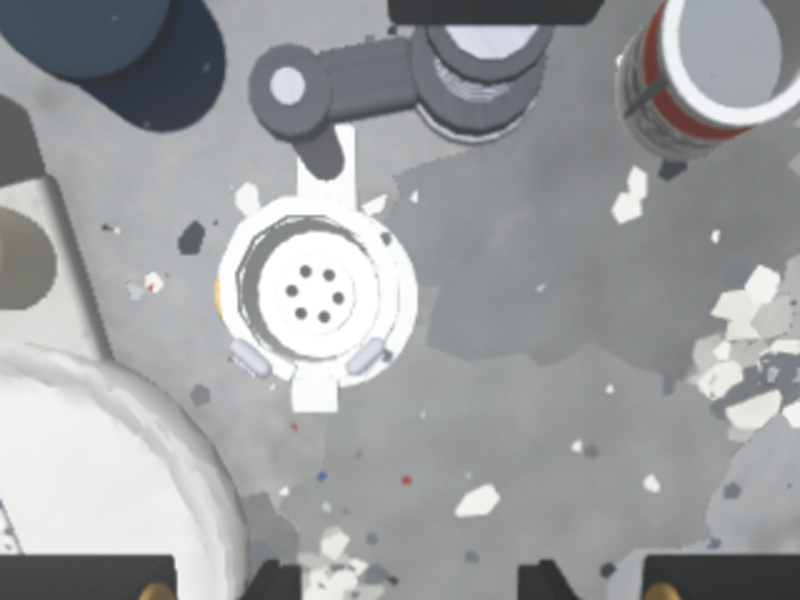

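```bash
python3 - <<'E'
from h import *
import pickle
p=bw(.072-.085,-.066,.25)
env.move_straight([*st()['position'][:2],.25],rate=.2)
f=look(*p,152.2,'w21',(160,0,480,240),2.5)
pickle.dump(f,open('f21.pkl','wb'));print(st()['clock'])
for t in ['ring_grip','yoke_eye']: find(f,t)
E
```

```text
78.4833
ring_grip [0.5159 0.1828 0.1764] 0.76 [323 102]
ring_grip [0.5284 0.1915 0.1579] 0.64 [307  96]
yoke_eye [0.5212 0.1941 0.1556] 0.92 [309 105]
yoke_eye [0.5085 0.2385 0.112 ] 0.22 [280 140]
```

View pics/w21.png

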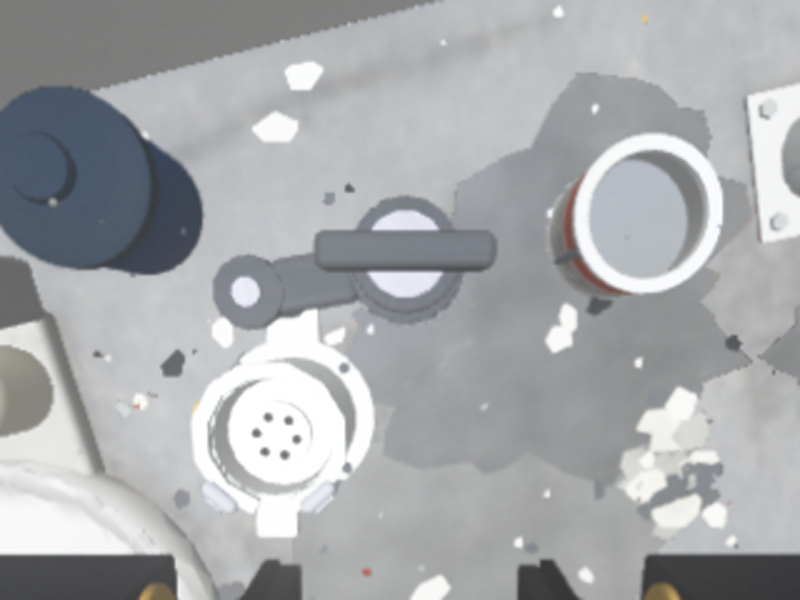

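```bash
python3 - <<'E'
from h import *
import pickle
f=pickle.load(open('f21.pkl','rb'))
px=lambda a:[a[0]/2.5+160-.3,a[1]/2.5-.3]
P=unproj(f,[px((317,248)),px((496,248)),px((406,248))],.175); E=unproj(f,px((406,260)),.116)[0]; H=unproj(f,px((245,291)),.122)[0]
def tb(p): d=p[:2]-BC; return np.array([d@U,d@V])*1e3
for n,p in zip(('barL','barR','bar','eye','hinge'),[*P,E,H]): print(n,p,tb(p))
d=P[0]-P[1];print(np.linalg.norm(d),np.degrees(np.arctan2(d[1],d[0])),np.degrees(BY)+90)
b=tb(P[2])-[66,0];print('from hinge',np.linalg.norm(b),np.degrees(np.arctan2(b[1],b[0])))
b=tb(P[2])-tb(H);print('from hinge seen',np.linalg.norm(b),np.degrees(np.arctan2(b[1],b[0])))
E
```

```text
barL [0.5325 0.208  0.175 ] [ 76.8239 -36.4159]
barR [0.5055 0.1567 0.175 ] [ 76.8618 -94.3519]
bar [0.519  0.1825 0.175 ] [ 76.8198 -65.2192]
eye [0.5203 0.182  0.116 ] [ 78.1225 -65.0312]
hinge [0.5396 0.245  0.122 ] [65.8064 -0.3063]
0.05793607507828803 62.237488469618846 62.2
from hinge 66.1106514759716 -80.58045442099953
from hinge seen 65.84060531911108 -80.37058549771594
```

```bash
cat >> h.py <<'E'
HX=.066
def arm_pose(a,z,yaw_off,r=.0660):
    """a deg: arm direction in barrel frame"""
    ar=np.radians(a); return bw(HX+r*np.cos(ar),r*np.sin(ar),z)
E
python3 - <<'E'
from h import *
a0=-80.5
env.gripper_to(.38,60)
yaw=-117.8
p=arm_pose(a0,.22,0); env.goto(p,[-90,0,yaw]); print(st()['joint_positions'])
print(env.move_straight(arm_pose(a0,.158,0),rate=.06,force_limit=5))
s=st();print(s['position'],s['force'])
env.gripper_to(0,60);s=st();print(s['opening']*87,s['force'],s['wrist_torque'],s['clock'])
f=env.grab_frame('wrist');save(f,'w22',(120,100,520,340),2)
E
```

```text
[ 36.2621  14.8852 -10.3789  -0.0004 -64.7315 115.9153]
False
[0.5195 0.1827 0.1585] [ 0.4503 -0.2596  0.5412]
11.27846803446534 [ 0.726  -1.4271  0.3308] [-0.3397 -0.2763 -0.1047] 82.5167
```

View pics/w22.png

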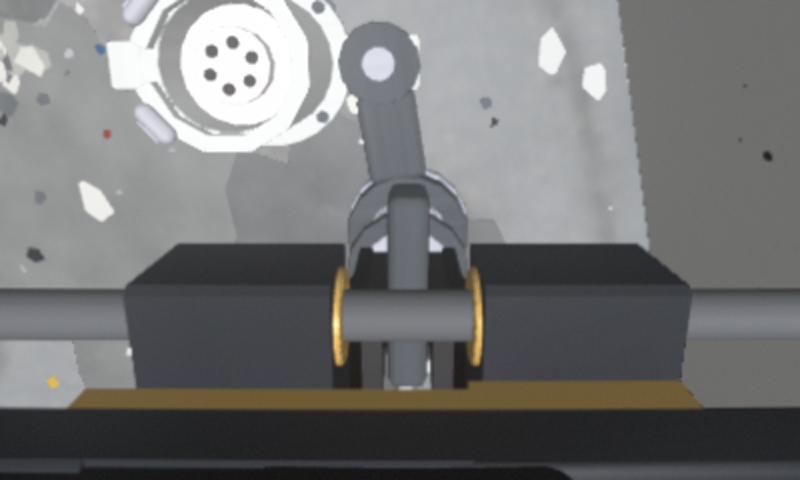

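```bash
python3 - <<'E'
from h import *
a0=-80.5
for i,a in enumerate(list(np.linspace(a0,-180,11))[1:]):
    yaw=-117.8+(a-a0)
    yaw=(yaw+180)%360-180
    r=env.move_straight(arm_pose(a,.158,0),rotation=[-90,0,yaw],rate=.08,force_limit=25)
    s=st(); print(round(a,1),r,s['force'],s['wrist_torque'],round(s['opening']*87,1))
    if r: break
env.dwell(.2);s=st();print(s['clock'],s['position'],arm_pose(-180,.158,0),s['force'],s['joint_positions'])
f=env.grab_frame('wrist');save(f,'w23',(120,100,520,340),2)
f=env.grab_frame('scene');save(f,'s23',(220,140,400,300),4)
E
```

```text
-90.4 False [ 0.3861 -0.1996  1.422 ] [-0.2038 -0.1483 -0.1138] 11.6
-100.4 False [-0.5665 -0.5839  1.9924] [-0.1149 -0.0236 -0.0991] 11.5
-110.4 False [-0.3169 -0.3058  1.9909] [-0.1027 -0.1271 -0.1194] 11.4
-120.3 False [ 0.2804 -0.0426  2.0842] [-0.0333 -0.1526 -0.0896] 11.3
-130.2 False [ 2.0167 -1.4963  2.0646] [-0.044  -0.2863 -0.0798] 11.6
-140.2 False [ 1.408  -0.0947  1.6856] [-0.0842 -0.3397 -0.1304] 11.5
-150.1 False [ 1.1174 -0.7763  2.5661] [-0.1748 -0.4083 -0.1382] 11.4
-160.1 False [ 1.1427 -1.4376  2.2022] [-0.1636 -0.351  -0.1591] 11.8
-170.0 False [ 1.1752 -0.6976  3.3219] [-0.2919 -0.3022 -0.1208] 11.3
-180.0 False [ 0.5437 -0.39    3.3051] [-0.1968  0.0057 -0.1416] 11.5
86.0167 [0.4813 0.2756 0.158 ] [0.4815 0.276  0.158 ] [ 0.0946 -0.9145  3.1458] [ 46.5414  18.4572 -14.9013  -0.0093 -56.6496   6.2697]
```

View pics/w23.png

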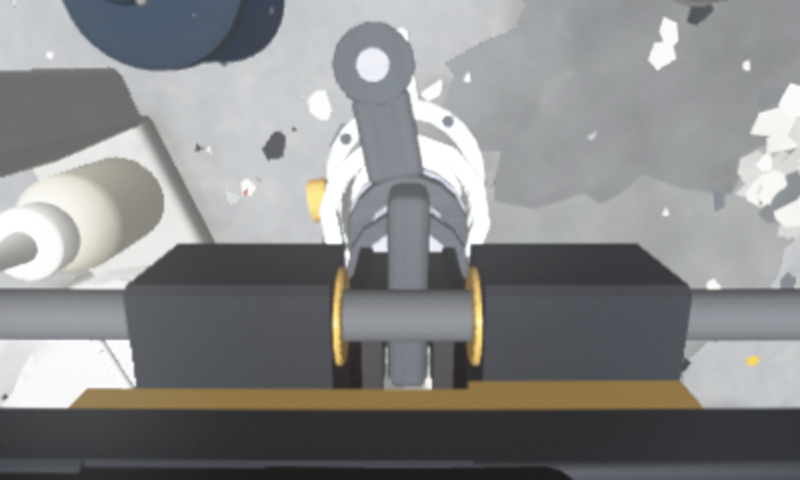

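View pics/s23.png

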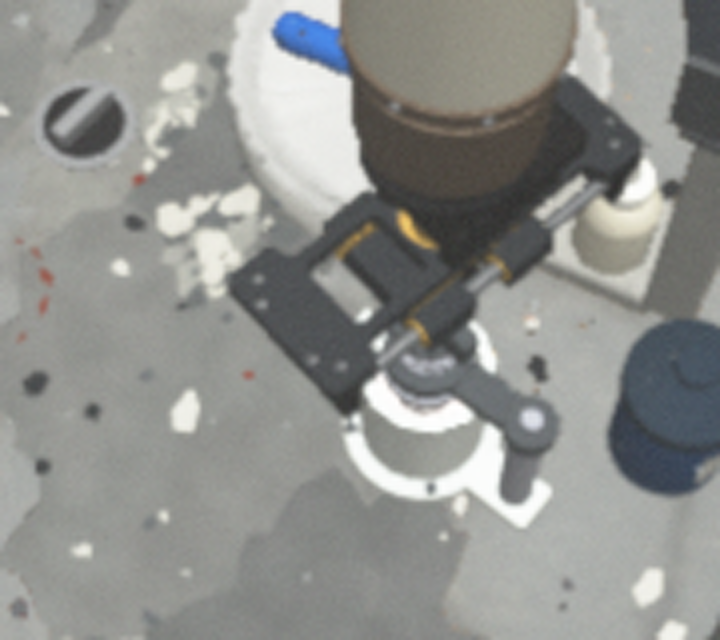

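```bash
cat >> h.py <<'E'
YC=142.7
def turn(th,z0=.158,rate=None,lower=True):
    """th deg clockwise from start yaw YC"""
    yaw=((YC-th)+180)%360-180
    z=z0-(.005*np.radians(th) if lower else 0)
    env.move_straight([*CP,z],rotation=[-90,0,yaw],rate=.02)
CP=bw(0,0,0)[:2]
E
python3 - <<'E'
from h import *
r=env.move_straight(arm_pose(-181.5,.158,0),rotation=[-90,0,142.7-1.5],rate=.03,force_limit=8)
s=st();print(r,s['force'],s['wrist_torque'],s['position'])
CPm=arm_pose(-180.3,.158,0)
env.move_straight(CPm,rotation=[-90,0,142.7],rate=.03)
s=st();t0=s['clock'];print('ref',s['force'],s['wrist_torque'],s['tool_rot'])
for th in(-4,-8,0):
    env.move_straight(CPm,rotation=[-90,0,142.7-th],rate=.03); env.dwell(.1);s=st();print(th,s['wrist_torque'],s['force'],s['tool_rot'][2],s['clock']-t0)
E
```

```text
False [-0.56   -1.9064  2.99  ] [-0.755   0.2598  0.0034] [0.482  0.277  0.1579]
ref [-0.8405 -1.2361  3.4765] [-0.4487  0.1746 -0.0957] [-89.9995  -0.0033 142.6905]
-4 [-0.4959  0.4777 -0.1039] [-1.8179 -0.1366  5.7083] 146.6996604427203 0.3500000000000085
-8 [-0.4413  0.5677 -0.0629] [-1.138  -1.2755  5.8859] 150.70929006425192 0.7000000000000028
0 [-0.1258  0.1746 -0.1356] [-0.2689 -0.8211  3.7618] 142.8035534047813 1.0915999999999997
```

```bash
cat >> h.py <<'E'
CP=arm_pose(-180.2,0,0)[:2]
E
python3 - <<'E'
from h import *
for th in range(20,181,20):
    th=min(th,175); turn(th)
    s=st();print(th,s['wrist_torque'],s['force'],round(s['joint_positions'][5],1),round(s['opening']*87,1))
print(s['clock'])
f=env.grab_frame('wrist');save(f,'w24',(120,100,520,340),2)
E
```

```text
20 [ 0.2873 -0.1405 -0.0534] [-0.2145  0.9287  2.4929] -13.7 11.5
40 [ 0.2564 -0.493  -0.0137] [1.2358 0.15   2.1596] -33.7 11.6
60 [ 0.1292 -1.0065  0.0398] [3.8767 0.0076 2.1002] -53.7 11.2
80 [-0.3126 -1.5842 -0.0023] [ 4.5087 -1.1641  0.7161] -73.7 11.5
100 [-0.5454 -1.936  -0.0308] [ 6.0251 -2.2489  0.5845] -93.8 11.7
120 [-0.7177 -2.1408 -0.0884] [ 6.7818 -2.0039  0.2237] -113.8 11.4
140 [-0.8297 -2.3014 -0.032 ] [ 6.4307 -3.1513 -0.0862] -133.8 11.4
160 [-0.8787 -2.37    0.0015] [ 7.28   -3.1406 -0.0852] -153.8 11.4
175 [-0.9771 -2.3363  0.0046] [ 6.1866 -2.0019 -0.0156] -168.8 11.5
92.1167
```

View pics/w24.png

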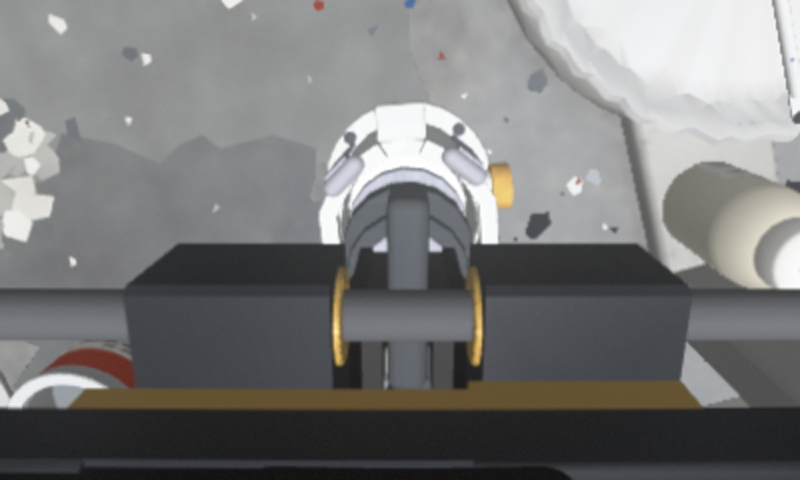

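```bash
cat >> h.py <<'E'
def turn2(th):
    yaw=((YC-th+180)+180)%360-180
    env.move_straight([*CP,.158-.005*np.radians(th)],rotation=[-90,0,yaw],rate=.02)
E
python3 - <<'E'
from h import *
env.gripper_to(.40,60)
z=.158-.005*np.radians(175)
env.move_straight([*CP,.19],rate=.1)
yaw=((YC-175+180)+180)%360-180
j=st()['joint_positions'].copy(); j[5]+=180; env.set_joints(j)
s=st();print(s['position'],s['tool_rot'],yaw)
f=env.grab_frame('wrist');save(f,'w25',(120,60,520,300),2)
env.goto([*CP,.19],[-90,0,yaw]);print(st()['joint_positions'][5])
f=env.grab_frame('top');save(f,'t25',(330,90,480,200),4)
E
```

```text
[0.4812 0.2759 0.1895] [-89.9591  -0.0344 147.6697] 147.7
11.134792305483359
```

View pics/w25.png

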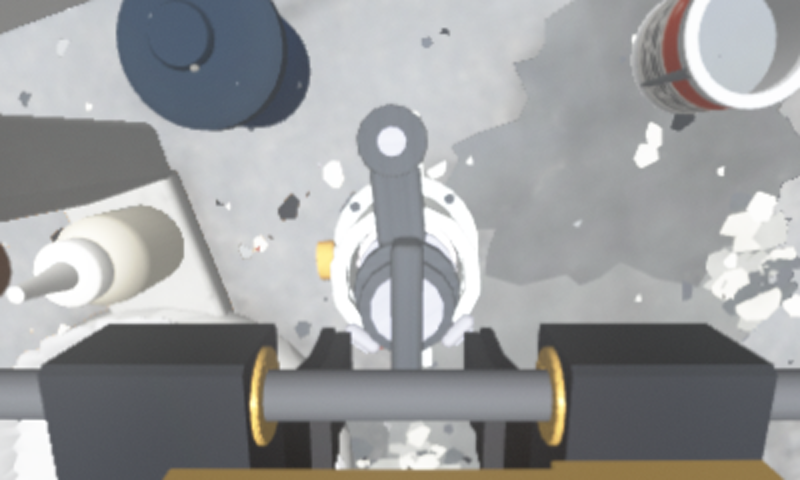

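```bash
python3 - <<'E'
from h import *
z=.158-.005*np.radians(175)
print(env.move_straight([*CP,z],rate=.06,force_limit=5)); s=st();print(s['position'],s['force'])
env.gripper_to(0,60);s=st();print(s['opening']*87,s['force'],s['wrist_torque'])
for th in (190,205,220,230,240,250,260,270,277):
    turn2(th); s=st();print(th,s['wrist_torque'],s['force'],round(s['joint_positions'][5],1),round(s['opening']*87,1))
print(s['clock'])
f=env.grab_frame('wrist');save(f,'w26',(120,100,520,340),2)
f=env.grab_frame('scene');save(f,'s26',(260,180,400,300),5)
E
```

```text
False
[0.4819 0.2764 0.1431] [ 0.0672 -0.2767  0.8516]
10.995826918660963 [0.0663 0.3225 2.0928] [-0.0836  0.1912 -0.0605]
190 [ 0.2173 -0.0378 -0.0793] [0.2004 1.0114 0.6322] -3.7 11.2
205 [ 0.2436 -0.1467 -0.0264] [ 0.2724 -0.0202  1.2047] -18.7 11.9
220 [ 0.0889 -0.3815 -0.0317] [1.8018 0.5149 0.1799] -33.7 11.8
230 [-0.0918 -0.6723 -0.0406] [ 1.4062 -0.4282  1.5992] -43.6 11.5
240 [-0.2299 -0.9439 -0.0839] [ 2.8183 -0.2118  1.435 ] -53.6 11.3
250 [-0.4589 -1.23   -0.0885] [ 2.8013 -1.9073  1.0105] -63.6 11.5
260 [-0.7563 -1.5262 -0.0554] [ 4.5589 -1.7735  1.8956] -73.6 11.1
270 [-0.8781 -1.6851 -0.0896] [ 6.3645 -2.0304  1.2122] -83.7 11.3
277 [-0.9337 -1.7847 -0.0327] [ 4.6871 -2.8309  1.773 ] -90.7 11.7
101.125
```

View pics/w26.png

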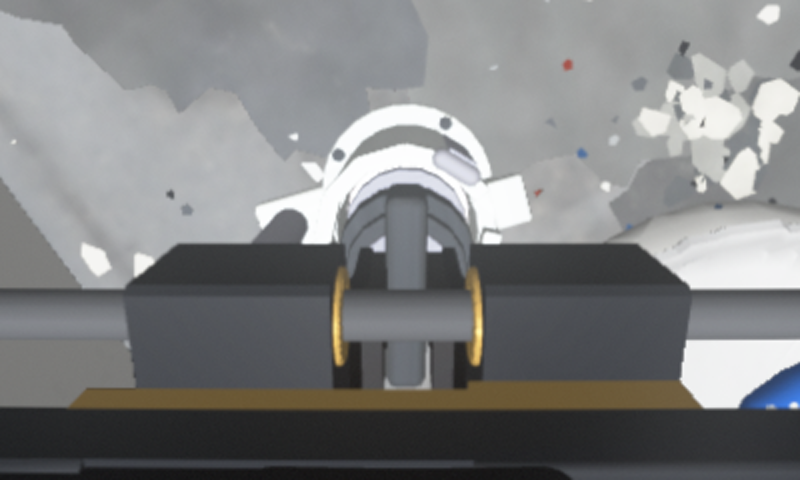

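View pics/s26.png

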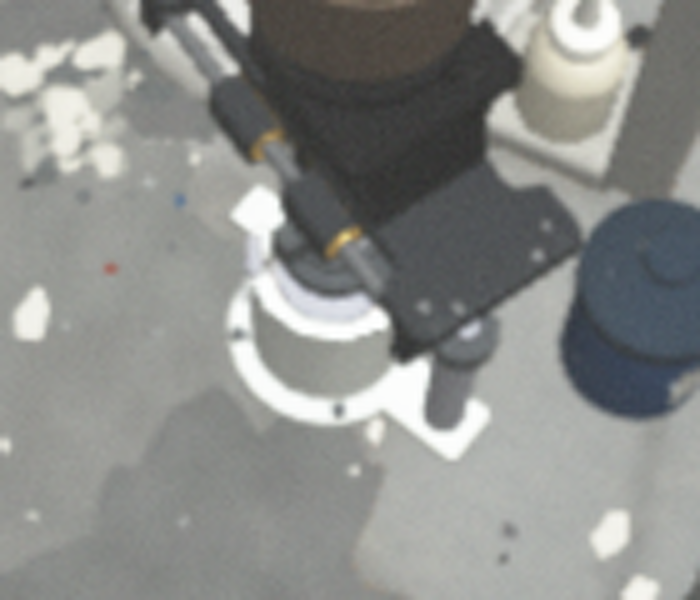

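```bash
python3 - <<'E'
from h import *
env.gripper_to(.40,60)
env.move_straight([*CP,.18],rate=.1)
f=env.grab_frame('wrist');save(f,'w27',(120,60,520,300),2)
env.gripper_to(0,20)
# rotate jaw so closed fingers above bar
env.dwell(.2)
r=env.move_straight([*CP,.142],rate=.015,force_limit=3); s=st();print(r,s['position'],s['force'],s['clock'])
env.move_straight([*CP,.2],rate=.1)
E
```

```text
True [0.4817 0.2762 0.1504] [-0.4477 -0.0179  4.0003] 105.45
```

View pics/w27.png

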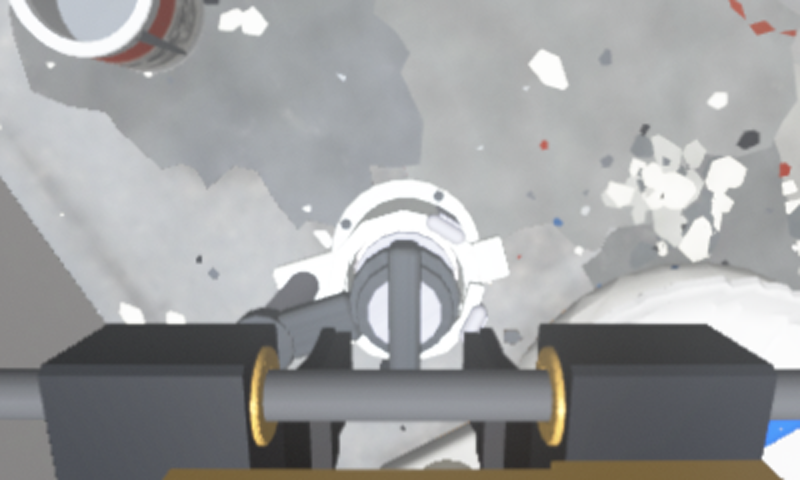

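```bash
python3 - <<'E'
from h import *
import pickle
env.move_straight([*CP,.25],rate=.2)
p=bw(-.085,0,.22); f=look(*p,152.2,'w28',(160,0,480,240),2.5)
pickle.dump(f,open('f28.pkl','wb'))
# move well away
env.goto([.16,.55,.30],[-90,0,165]); 
f=env.grab_frame('top');save(f,'t28',(180,80,480,300),2.6)
f=env.grab_frame('scene');save(f,'s28',(160,120,420,320),3)
print(st()['clock'])
E
```

```text
109.775
```

View pics/w28.png

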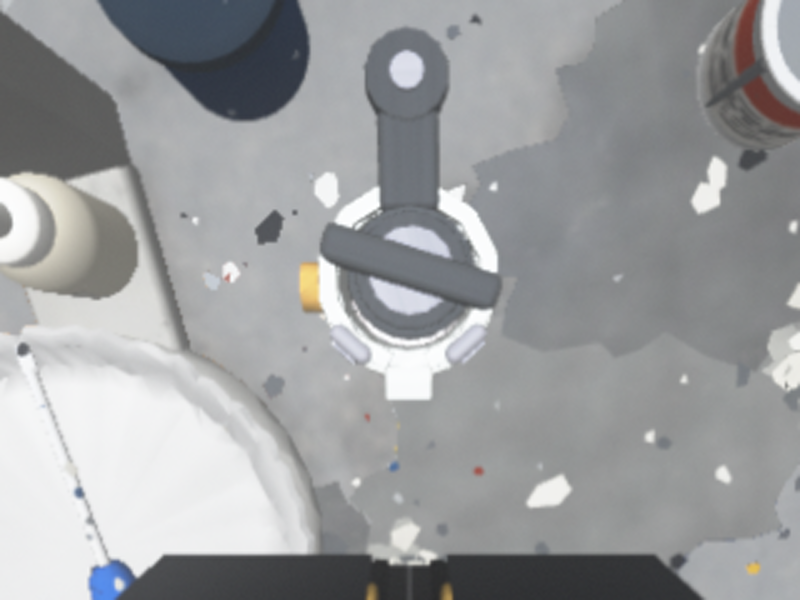

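View pics/t28.png

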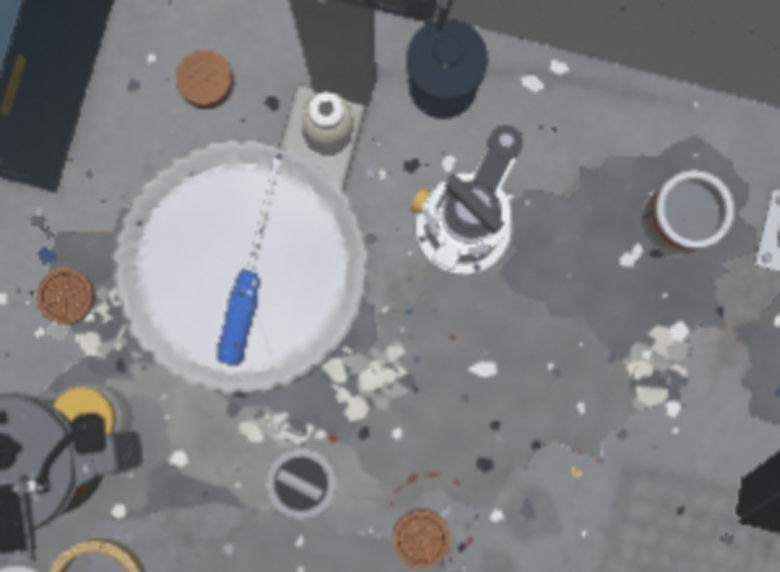

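View pics/s28.png

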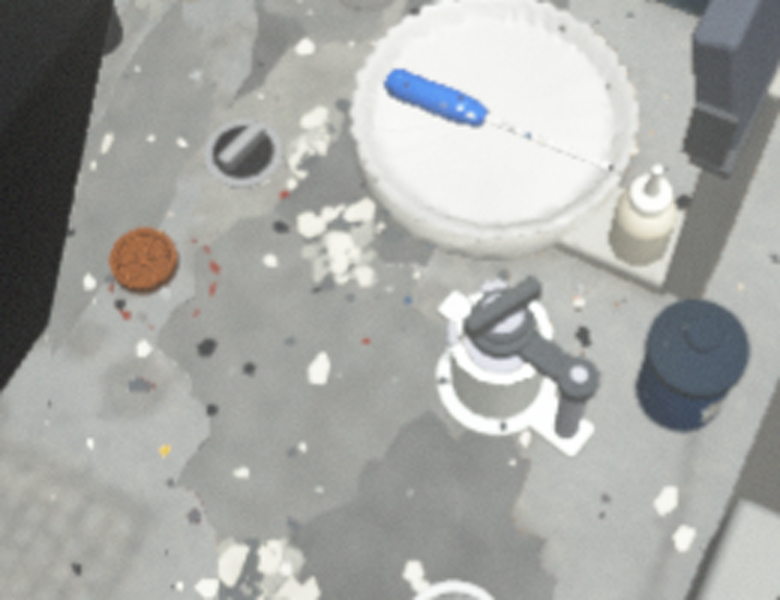

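```bash
python3 - <<'E'
from h import *
print(env.close_job(), st()['clock'])
E
```

```text
the job is handed in; nothing more can be done
the job is handed in; nothing more can be done
```

The paint strainer is assembled and clamped, and I handed the job in at about 110 s of robot time.

**What I did**
- I gripped the screwdriver by its shank, pried the cover up at the notch until the catches snapped under it, and laid the screwdriver back where it had been on the pan.
- I lifted the cover off by its rib and laid it flat, rib up, at about (0.24, 0.43).
- I dropped in the coarse strainer, then the spacer, then the fine filter with its neck up. I saw only one spacer; the other spoked discs were brown look-alikes and I left them alone.
- I carried the yoke closed by the ring's bar and screwed the ring down 277° clockwise in two strokes.

**Last checks**
- **Yoke:** the final picture shows the arm in line with the notch ledge, so it is closed.
- **Ring:** touching the top of the bar gave 150.4 mm, about 4.9 rad, and the bar's angle in the picture gave about 5.0 rad. With the parts at their stated heights, that presses the foot up about 2.6 to 3 mm.
- **Stack:** each part looked flat in the barrel after it was dropped.
- **Surroundings:** the screwdriver is on the pan, and the bottles and the tin are where they were.

**What was not confirmed**
- The wrist torque was too noisy to show the foot meeting the stack, so the clamping is worked out from the heights, not felt.
- The ring seemed to start about 0.17 rad down from its top position, judged from the bar's angle. I counted that in the 5.0 rad figure.

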